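# Nest the kidney-shaped sorting trays

## Robot

A 6-joint arm with a two-finger parallel gripper is mounted at the origin on the work surface. World frame = base frame: x ahead of the robot, y to its left, z up, the work surface at z = 0. Lengths are in m, angles in rad, forces in N, time in s.
With the tool pointing down it reaches from about 0.375 to 0.9 m from the base axis. Payload 3.1 kg.
Tool frame: the origin (TCP) lies at the very end of the fingers, on their centre line; the grasp point (between the pads) lies 19 mm behind it; z points along the fingers, y is the line along which they close (so a half turn about z gives the same grasp; the last joint's range is limited). The gripper opens to 85 mm and grips with 20 to 120 N. Pads are 22 mm wide; open, the fingers measure 114 mm over their backs; the gripper's body (76 mm by 85 mm) begins 54 mm behind the grasp point. The pads swing forward as they close: fully open they stand 13 mm farther back than shut.
Start: joints at [0.983, 0.527, 1.433, -0, 1.181, -0.178], TCP at [0.249, 0.573, 0.231] pointing down, gripper open.
Joint ranges: [-3.08, 3.08], [-0.75, 2.2], [0.22, 2.44], [-1.43, 4.57], [0, 2.65], [-2.85, 2.85]. Speed limits (rad/s): [2.79, 2.79, 3.14, 3.14, 3.14, 3.14].

## Interface

Orientations are given as a 3x3 rotation matrix whose columns are the frame's x, y, z axes.
In Python, from plant import telemetry, cams, bot gives the robot as it stands.
- The arm moves only by the tool play_rows, never from a script. Its argument "plan" is a list of rows, each an object with "slide": the shift along the world's x, y, z in cm, a list of three; "twist": the turn about the world's z in degrees; "grip": the opening in per cent of the stroke, from 0 (shut) to 100 (fully open). A call has 1 to 10 rows; each row shifts and turns the commanded pose from where the row before left it; what a row does not reach is not made up. A row lasts 1/12 s, in which the tool goes at most 41.7 mm and 7.16 degrees, less where a joint would pass 70% of its speed; a pose out of reach is approached as far as the arm can. A call is refused whole if a number of a shift passes 4.17 or a number of a turn 7.16, either way. A call with a gripper value outside its range is refused whole. The fingers move at their own pace and stop on an object; the grip force is fixed at half the most. Time passes only in rows, so rows that do not move let the fingers close. It gives the time, the measured TCP pose, the force, the opening and the grip force at its end, in the units of the state.
- telemetry.state(): the state, without advancing time (a new reading comes with each control period).
- cams.capture(name): name is "scene" or "top" or "wrist"; returns a dict with "image" (400x640x3 uint8, red, green, blue), "K" (3x3 intrinsics, pixels), "k1" (the pictures are not rectified: a ray, as slopes to the right and down, at radius r is drawn at 1 + k1 r^2 times it, then the intrinsics apply), "R" (3x3) and "t" (3): a world point X has camera coordinates R X + t; the wrist camera has in their place "T_tool_cam" (4x4, takes a point from camera to tool coordinates, whose origin is the TCP and whose axes are the flange's). Camera axes: x right, y down, z forward; pixel columns grow to the right and rows downward; lengths in m; the calibration is good to about 2 mm. A picture is of the moment at which its call begins: read the wrist's pose just before it. There is no depth.
- bot.sign_off(): hands the job in; it is judged then, once.
The state is a dict: "clock": time; "qpos": joint angles; "dq": joint speeds; "joint_torque": joint torques, N m; "tool_pos": TCP position; "eef_rot": TCP orientation; "contact_force": force on the tool from outside, world axes, zero at the start; "wrist_torque": the same for the moment, N m; "gripper_width": opening from 0.0 (shut) to 1.0 (fully open); "grip_force": force on a finger pad.
Only numpy, scipy, OpenCV 4.12 (cv2) and the standard library are available. Lean on these libraries where they do the work, as an engineer would, in place of code of your own. Each camera call takes 0.05 s, during which the arm holds its last target. There are 200 camera calls.

## Task

Tidy up the kidney-shaped sorting trays: nest the green tray, which leans on the bookend, and the orange one into the blue one where it stands, in either order, each turned so that its outline matches the tray below and sits fully home. Lower each one in gently, without dropping or forcing it, let go, and leave the other things on the desk alone.

Things in the scene. Friction and masses are not known exactly. Their poses are not given: they have to be found in the camera images.
- tray_blue: Blue kidney-shaped open plastic tray, 182 mm long (x), 100 mm wide (y), 42 mm high, about 0.12 kg, flat on the desk, bottom of the nest. Origin: centre of its underside; z points out of the open top, +y to the bulging long side, -y to the side with the waist (hollow 18 mm deep). All three trays are alike. Walls 3 mm, flared 15 degrees: the underside is 11 mm narrower all round than the wall's top; floor 3 mm
- tray_green: Green kidney-shaped open plastic tray, 182 mm long (x), 100 mm wide (y), 42 mm high, about 0.12 kg, leaning on the bookend, tilted about 40 degrees. Origin: centre of its underside; z points out of the open top, +y to the bulging long side, -y to the side with the waist (hollow 18 mm deep). All three trays are alike. The -x end of its underside is on the desk, the +x half on the bookend's top edge
- tray_orange: Orange kidney-shaped open plastic tray, 182 mm long (x), 100 mm wide (y), 42 mm high, about 0.12 kg, flat on the desk, open side up. Origin: centre of its underside; z points out of the open top, +y to the bulging long side, -y to the side with the waist (hollow 18 mm deep). All three trays are alike.
- tray_green_grip (a point): green tray: top of its rim at the middle of the bulging side, 43.5 mm along +y and 42 mm up from the origin. The rim is an upright bead all round, 9 mm thick and 10 mm high, straight for 30 mm here along x; pinch it along y, one finger in the tray (pocket 64 mm across the mouth, 39 mm deep). Held by one side, a tray sags about 10 degrees
- tray_blue_grip (a point): blue tray: top of its rim at the middle of the bulging side, 43.5 mm along +y and 42 mm up from the origin. The rim is an upright bead all round, 9 mm thick and 10 mm high, straight for 30 mm here along x; pinch it along y, one finger in the tray (pocket 64 mm across the mouth, 39 mm deep). Held by one side, a tray sags about 10 degrees
- tray_orange_grip (a point): orange tray: top of its rim at the middle of the bulging side, 43.5 mm along +y and 42 mm up from the origin. The rim is an upright bead all round, 9 mm thick and 10 mm high, straight for 30 mm here along x; pinch it along y, one finger in the tray (pocket 64 mm across the mouth, 39 mm deep). Held by one side, a tray sags about 10 degrees
- tray_green_seat (a point): where the origin of the next tray lies once home in the green tray: 18 mm up its z, axes parallel. Four round studs inside (10 mm thick, 2 near each end, tops 18 mm above the underside) carry it, with about 2 mm of play to the walls and 8 mm between the rims; turned otherwise, even half a turn, it rides on the rim
- tray_blue_seat (a point): where the origin of the next tray lies once home in the blue tray: 18 mm up its z, axes parallel. Four round studs inside (10 mm thick, 2 near each end, tops 18 mm above the underside) carry it, with about 2 mm of play to the walls and 8 mm between the rims; turned otherwise, even half a turn, it rides on the rim
- tray_orange_seat (a point): where the origin of the next tray lies once home in the orange tray: 18 mm up its z, axes parallel. Four round studs inside (10 mm thick, 2 near each end, tops 18 mm above the underside) carry it, with about 2 mm of play to the walls and 8 mm between the rims; turned otherwise, even half a turn, it rides on the rim
- bookend: a plain aluminium L-shaped bookend, fixed to the desk: an upright plate 100 mm wide, 89 mm high and 4 mm thick, its near face 50 mm along +x from the origin, with a 3 mm thick foot plate that runs 100 mm farther in +x from that face. Origin: on the desk, below the middle of the leaning tray
- tumbler: a frosted glass tumbler, 72 mm across and 105 mm high, standing; origin: centre of its foot
- highlighter: a yellow highlighter with a snap cap, lying, 135 mm long (x) and 22 mm thick; origin: on the desk below its middle
- cube_a: one of two wooden counting cubes of 30 mm that stand side by side; origin: centre of its underside
- cube_b: the other of the two lower wooden counting cubes (30 mm); origin: centre of its underside
- cube_c: the wooden counting cube (30 mm) on top of the other two; origin: centre of its underside
- stapler: a red and black stapler, 135 mm long (x), 32 mm wide, 55 mm high; origin: centre of its underside
- tape_dispenser: a heavy black tape dispenser, 145 mm long (x), 55 mm wide, 90 mm high; origin: centre of its underside
Not all that is in view belongs to the job. Of the things that look like the tray_blue, the largest one is meant.

How it is judged:
On the way:
1. the first of the two trays is home in the blue one and let go ((((distance between tray_green and tray_blue_seat below 0.004 m and angle between the x axis of tray_green and the x axis of tray_blue, either way round below 0.07 rad and angle between the z axis of tray_green and the z axis of tray_blue, either way round below 0.05 rad) and contact force between tray_green and the fingers below 0.1 N) or ((distance between tray_orange and tray_blue_seat below 0.004 m and angle between the x axis of tray_orange and the x axis of tray_blue, either way round below 0.07 rad and angle between the z axis of tray_orange and the z axis of tray_blue, either way round below 0.05 rad) and contact force between tray_orange and the fingers below 0.1 N))), for 0.2 s.
At the end, for the whole second after the job is handed in: The blue tray stands flat on the desk within 30 mm of where it was; one of the other two is nested in it and the third in that one, each within 4 mm of its seat, within 0.07 rad of the turn of the tray below and level with it within 0.05 rad; all are let go and at rest ((((distance between tray_green and tray_blue_seat below 0.004 m and angle between the x axis of tray_green and the x axis of tray_blue, either way round below 0.07 rad and angle between the z axis of tray_green and the z axis of tray_blue, either way round below 0.05 rad) and (distance between tray_orange and tray_green_seat below 0.004 m and angle between the x axis of tray_orange and the x axis of tray_green, either way round below 0.07 rad and angle between the z axis of tray_orange and the z axis of tray_green, either way round below 0.05 rad)) or ((distance between tray_orange and tray_blue_seat below 0.004 m and angle between the x axis of tray_orange and the x axis of tray_blue, either way round below 0.07 rad and angle between the z axis of tray_orange and the z axis of tray_blue, either way round below 0.05 rad) and (distance between tray_green and tray_orange_seat below 0.004 m and angle between the x axis of tray_green and the x axis of tray_orange, either way round below 0.07 rad and angle between the z axis of tray_green and the z axis of tray_orange, either way round below 0.05 rad))) and linear speed of each of tray_green, tray_orange, tray_blue below 0.02 m/s and angular speed of each of tray_green, tray_orange, tray_blue below 0.1 rad/s and contact force between each of tray_green, tray_orange, tray_blue and the fingers below 0.1 N and angle between tray_blue's own z axis and vertical below 0.05 rad and height (world z) of tray_blue below 0.004 m and distance of tray_blue from where it was at the start of the episode below 0.03 m); the robot touches nothing.
It fails at once if a tray is forced: more than 30 N between two trays (contact force between any of tray_green, tray_orange and tray_blue above 30 N or contact force between tray_green and tray_orange above 30 N).
It fails at once if a tray is dropped: it falls faster than 0.7 m/s (25 mm of free fall) out of the fingers ((linear speed of tray_green above 0.7 m/s and contact force between tray_green and the fingers below 0.1 N) or (linear speed of tray_orange above 0.7 m/s and contact force between tray_orange and the fingers below 0.1 N)).
It fails at once if the blue tray is pushed or lifted more than 30 mm away (distance of tray_blue from where it was at the start of the episode above 0.03 m).
It fails at once if the tumbler, the highlighter, a counting cube, the stapler or the tape dispenser is shifted by more than 15 mm (distance of any of tumbler, highlighter, cube_a, cube_b, cube_c, stapler, tape_dispenser from where it was at the start of the episode above 0.015 m).
It also fails if it takes over 67 s, if anything falls off the work surface, if the arm or the gripper's body presses on something with over 40 N, if the wrist force passes 120 N, or if a joint passes its speed limit or range.

## Working session

There is one attempt and no reset: what is moved stays moved. The work goes in short steps, Python scripts to look and compute and a tool call to move; the robot and the scene stay as the last step left them, time stands still between calls to the robot, and variables do not carry over. Pictures are saved under pics/ and viewed, at most 10 in all, crops included, and the job is handed in when it is done.

Besides the shell and the picture viewer there is one more tool, called after ">>>" as a command line: name --argument value ..., lists and objects as JSON in quotes. play_rows: Moves the arm, as the interface text tells. Its arguments: {"type":"object","properties":{"plan":{"type":"array","items":{"type":"object","properties":{"slide":{"type":"array","items":{"type":"number"}},"twist":{"type":"number"},"grip":{"type":"number"}}}}},"required":["plan"]}

```bash
ls; mkdir -p pics
python3 - <<'E'
from plant import telemetry, cams
import cv2,pickle
for n in ("scene","top"):
    c=cams.capture(n); pickle.dump(c,open(n+".pkl","wb")); cv2.imwrite(f"pics/{n}0.png",c["image"][:,:,::-1]); print(n,c["K"],c["k1"],c.get("R"),c.get("t"))
s=telemetry.state(); print(s)
E
```

```text
pics
scene [[365.17276362   0.         314.80526219]
 [  0.         365.17276362 196.78850428]
 [  0.           0.           1.        ]] -0.05996316389617609 [[ 0.57673439  0.81675373 -0.01705243]
 [ 0.51270421 -0.37812914 -0.77081304]
 [-0.63601245  0.43581154 -0.63683315]] [-0.36847786 -0.16500884  1.55363042]
top [[399.32073762   0.         315.19298459]
 [  0.         399.32073762 198.89743326]
 [  0.           0.           1.        ]] -0.057392182259075046 [[ 0.00530772 -0.99937362  0.03498856]
 [-0.9932627  -0.00931929 -0.1155091 ]
 [ 0.11576282 -0.03413974 -0.99269001]] [0.06879473 0.53311231 1.01221964]
{'clock': 0.1, 'qpos': array([ 9.82515925e-01,  5.28361135e-01,  1.43380548e+00, -4.33415647e-05,
        1.18138371e+00, -1.78518495e-01]), 'dq': array([-0.00074014, -0.00038454, -0.00252739, -0.0001174 , -0.00082771,
        0.00104749]), 'joint_torque': array([ 2.75464481e-04, -4.43301880e+01, -1.78585088e+01, -2.03041141e-04,
        3.85132604e-03,  2.44775106e-05]), 'tool_pos': array([0.24861885, 0.57270722, 0.23042892]), 'eef_rot': array([[-9.17222111e-01,  3.98374811e-01, -1.05301631e-03],
       [ 3.98376083e-01,  9.17220677e-01, -1.65082936e-03],
       [ 3.08199500e-04, -1.93367370e-03, -9.99998083e-01]]), 'contact_force': array([-1.22022487, -0.70030436, -0.4041076 ]), 'wrist_torque': array([-0.00190642, -0.02259272,  0.08741236]), 'grip_force': 0.0, 'gripper_width': 0.9992579258557691}
```

View pics/top0.png

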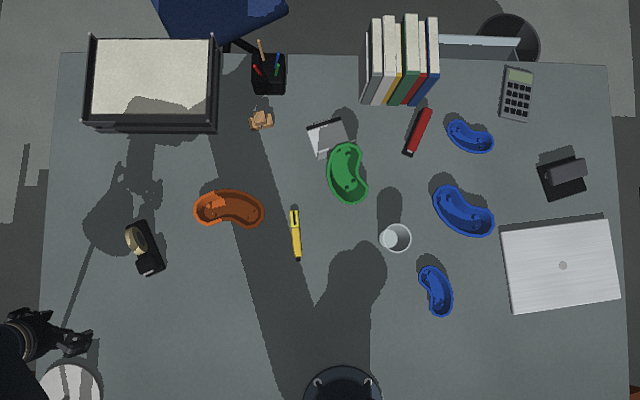

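View pics/scene0.png

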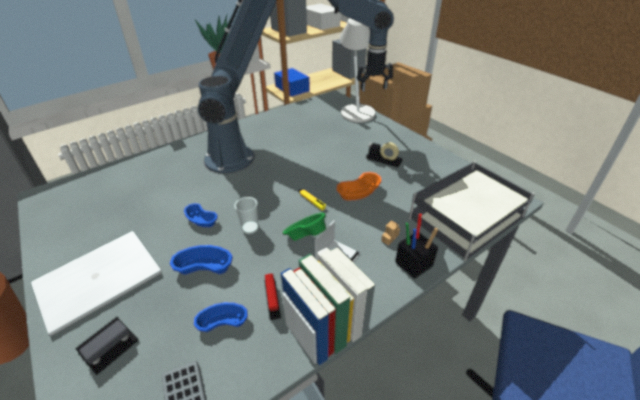

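Blue candidates in the top view are (463,210), (469,136) and (435,290). The one at (463,210) is the largest; orange is at (229,208) and green at (347,172). Next I rectify onto the rim plane and check sizes.

```bash
cat > h.py <<'E'
import numpy as np, cv2, pickle
from plant import telemetry, cams
def get(name):
    s=telemetry.state(); c=cams.capture(name)
    if name=="wrist":
        T=np.eye(4); T[:3,:3]=s["eef_rot"]; T[:3,3]=s["tool_pos"]
        M=np.linalg.inv(T@c["T_tool_cam"]); c["R"],c["t"]=M[:3,:3],M[:3,3]
    return c
def proj(c,P):
    q=np.asarray(P,float)@c["R"].T+c["t"]; q=q[...,:2]/q[...,2:]
    q=q*(1+c["k1"]*(q**2).sum(-1,keepdims=True))
    return q*[c["K"][0,0],c["K"][1,1]]+c["K"][:2,2]
def ray(c,uv,z):
    uv=np.asarray(uv,float).reshape(-1,1,2)
    d=cv2.undistortPoints(uv,c["K"],np.array([c["k1"],0,0,0.]))[:,0]  # r-based model close to k1 poly
    d=np.c_[d,np.ones(len(d))]@c["R"]; o=-c["R"].T@c["t"]
    return o+d*((z-o[2])/d[:,2])[:,None]
def ortho(c,z,cx,cy,half=.15,mm=1.0):
    n=int(2*half*1000/mm); g=(np.arange(n)+.5)*mm/1000-half
    X=cx-g[:,None]+0*g[None]; Y=cy-g[None]+0*g[:,None]   # up=+x, left=+y
    uv=proj(c,np.stack([X,Y,0*X+z],-1)).astype(np.float32)
    return cv2.remap(c["image"],uv[...,0],uv[...,1],cv2.INTER_LINEAR)
def mask(img,col):
    h=cv2.cvtColor(img,cv2.COLOR_RGB2HSV); lo,hi={"blue":((105,130,40),(125,255,255)),"orange":((3,130,50),(18,255,255)),"green":((55,100,30),(80,255,255))}[col]
    m=cv2.inRange(h,lo,hi); k,l,st,_=cv2.connectedComponentsWithStats(m)
    i=1+np.argmax(st[1:,4]); m=(l==i).astype(np.uint8)*255
    c,_=cv2.findContours(m,cv2.RETR_EXTERNAL,cv2.CHAIN_APPROX_NONE); c=max(c,key=len)
    m[:]=0; cv2.drawContours(m,[c],-1,255,-1); return m,c
def pose(c,z,cx,cy,col,half=.15,mm=1.0):
    "rim bounding-box centre, +y(bulge) direction as angle of tray x axis (deg)"
    o=ortho(c,z,cx,cy,half,mm); m,ct=mask(o,col)
    px=ct[:,0].astype(float); P=np.c_[cx+half-(px[:,1]+.5)*mm/1000, cy+half-(px[:,0]+.5)*mm/1000]
    hull=cv2.convexHull(P.astype(np.float32)); (rc,rs,ra)=cv2.minAreaRect(hull)
    b=cv2.boxPoints((rc,rs,ra)); e=b[1]-b[0] if np.linalg.norm(b[1]-b[0])>np.linalg.norm(b[2]-b[1]) else b[2]-b[1]
    x=e/np.linalg.norm(e); y=np.array([-x[1],x[0]])
    M=cv2.moments((m>0).astype(np.uint8)); cen=np.array([cx+half-(M["m01"]/M["m00"]+.5)*mm/1000, cy+half-(M["m10"]/M["m00"]+.5)*mm/1000])
    H=hull[:,0]; ext=H@y; 
    if (cen-np.array(rc))@y<0: x,y=-x,-y
    return dict(c=np.round(rc,4),size=np.round(sorted(rs),4),ang=np.degrees(np.arctan2(x[1],x[0])).round(1),cen=cen.round(4)),o,P
E
python3 - <<'E'
from h import *
c=pickle.load(open("top.pkl","rb")); out=[]
for col,uv in (("blue",(463,210)),("orange",(229,208)),("green",(347,172))):
    p=ray(c,uv,.042)[0]; r,o,P=pose(c,.042,p[0],p[1],col); print(col,p,r); out.append(o)
for uv,z in (((397,238),.1),((295,235),.02),((262,118),.06),((417,132),.055),((145,248),.09),((322,158),.089)): print(uv,ray(c,uv,z)[0].round(3))
s=pickle.load(open("scene.pkl","rb"));
out.append(ortho(s,.042,*ray(c,(340,165),.042)[0][:2]))
cv2.imwrite("pics/o.png",cv2.resize(np.vstack([np.hstack(out[:2]),np.hstack(out[2:])]),None,fx=1,fy=1)[:,:,::-1])
w=get("wrist"); print(w["T_tool_cam"],w["K"])
E
```

```text
blue [ 0.50545974 -0.31524727  0.042     ] {'c': array([ 0.4978, -0.3118]), 'size': array([0.1006, 0.1818]), 'ang': np.float32(-124.7), 'cen': array([ 0.4986, -0.3119])}
orange [0.50563825 0.29368913 0.042     ] {'c': array([0.5061, 0.2948]), 'size': array([0.0983, 0.1817]), 'ang': np.float32(86.5), 'cen': array([0.5055, 0.295 ])}
green [ 0.60254557 -0.00948233  0.042     ] {'c': array([ 0.5995, -0.0057]), 'size': array([0.103 , 0.1652]), 'ang': np.float32(-169.8), 'cen': array([ 0.5995, -0.0067])}
(397, 238) [ 0.431 -0.124  0.1  ]
(295, 235) [0.439 0.124 0.02 ]
(262, 118) [0.739 0.213 0.06 ]
(417, 132) [ 0.71  -0.194  0.055]
(145, 248) [0.402 0.485 0.09 ]
(322, 158) [0.628 0.058 0.089]
[[ 3.25656196e-04 -9.64670543e-01 -2.63458986e-01  6.58761995e-02]
 [ 9.99999907e-01  3.89027612e-04 -1.88368263e-04 -5.13595166e-04]
 [ 2.84206134e-04 -2.63458900e-01  9.64670580e-01 -1.42595679e-01]
 [ 0.00000000e+00  0.00000000e+00  0.00000000e+00  1.00000000e+00]] [[288.56669464   0.         315.02265735]
 [  0.         288.56669464 201.09818177]
 [  0.           0.           1.        ]]
```

View pics/o.png

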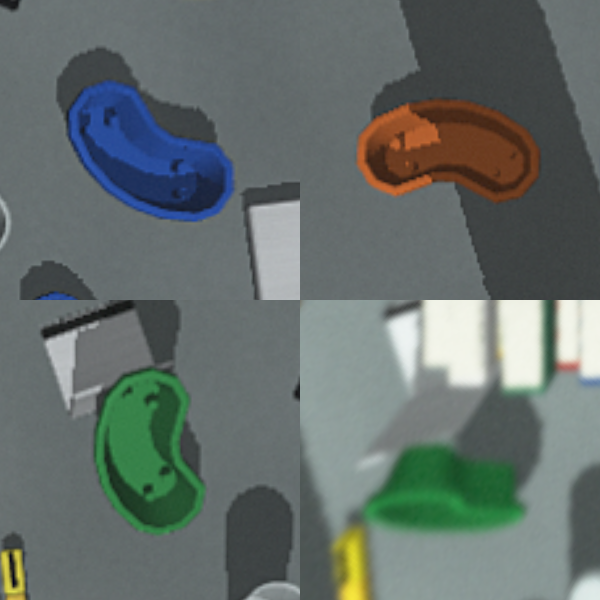

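Orthos show the blue tray's bulge pointing to −x,+y (tray x at about 55°), orange's bulge at +x (about −93°) and green's at +y (about 10°). The blue tray measures 182×101 mm, so it is the full-size one. I move to view orange from above.

>>> play_rows --plan '[{"slide":[1.6,-1.75,0],"twist":6.9,"grip":100},{"slide":[1.6,-1.75,0],"twist":6.9,"grip":100},{"slide":[1.6,-1.75,0],"twist":6.9,"grip":100},{"slide":[1.6,-1.75,0],"twist":6.9,"grip":100},{"slide":[1.6,-1.75,0],"twist":6.9,"grip":100},{"slide":[1.6,-1.75,0],"twist":6.9,"grip":100},{"slide":[1.6,-1.75,0],"twist":6.9,"grip":100},{"slide":[1.6,-1.75,0],"twist":6.9,"grip":100}]'

```text
clock: 0.82
tool_pos: [0.3774, 0.4322, 0.231]
eef_rot: [[-0.847, -0.531, -0.001], [-0.531, 0.847, -0.0], [0.001, -0.0, -1.0]]
contact_force: [-0.0, -0.3, -0.5]
gripper_width: 1.0
grip_force: 0.0
```

>>> play_rows --plan '[{"slide":[1.6,-1.75,0],"twist":6.9,"grip":100},{"slide":[1.6,-1.75,0],"twist":6.9,"grip":100},{"slide":[1.6,-1.75,0],"twist":6.9,"grip":100},{"slide":[1.6,-1.75,0],"twist":6.9,"grip":100},{"slide":[1.6,-1.75,0],"twist":6.9,"grip":100},{"slide":[1.6,-1.75,0],"twist":6.9,"grip":100},{"slide":[1.6,-1.75,0],"twist":6.9,"grip":100},{"slide":[1.6,-1.75,0],"twist":6.0,"grip":100},{"slide":[0,0,0],"twist":0,"grip":100},{"slide":[0,0,0],"twist":0,"grip":100}]'

```text
clock: 1.65
tool_pos: [0.5055, 0.2923, 0.2309]
eef_rot: [[-0.073, -0.997, -0.001], [-0.997, 0.073, 0.0], [0.0, 0.001, -1.0]]
contact_force: [-0.1, -0.6, -0.4]
gripper_width: 0.997
grip_force: 0.0
```

Run:
```python
from h import *
s=telemetry.state(); print(s["tool_pos"],s["eef_rot"][:,1],s["qpos"])
c=get("wrist"); pickle.dump(c,open("w1.pkl","wb"))
r,o,P=pose(c,.042,.506,.295,"orange",mm=.5); print(r)
cv2.imwrite("pics/w1.png",np.hstack([o[60:540,60:540]])[:,:,::-1])
```

```text
[0.50551042 0.29230767 0.23093835] [-9.97329776e-01  7.30252248e-02  7.96366321e-04] [ 3.32859624e-01  4.72699027e-01  1.53813193e+00  3.32984588e-04
  1.13149900e+00 -2.73578446e+00]
{'c': array([0.5061, 0.2941]), 'size': array([0.099 , 0.1807]), 'ang': np.float32(86.0), 'cen': array([0.5055, 0.2942])}
```

View pics/w1.png

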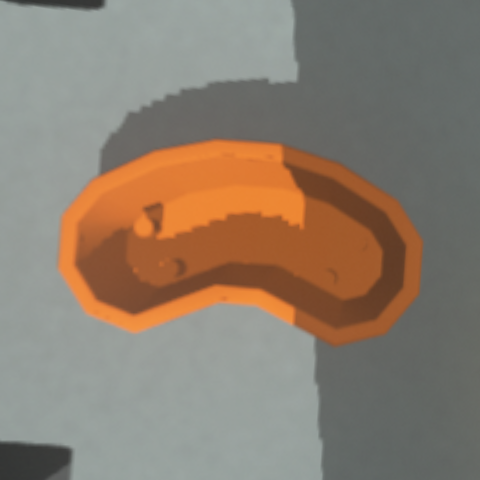

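The wrist view shows orange with its straight bulge rim at about (248,143), giving a grip point of about (0.550, 0.291) at tray angle −94°. This agrees with the box centre plus 44 mm. I go down and pinch there.

>>> play_rows --plan '[{"slide":[2.25,-0.05,-2.5],"twist":0,"grip":60},{"slide":[2.2,-0.05,-3.5],"twist":0,"grip":60},{"slide":[0,0,-3.5],"twist":0,"grip":60},{"slide":[0,0,-3.5],"twist":0,"grip":60},{"slide":[0,0,-2.5],"twist":0,"grip":60},{"slide":[0,0,-2],"twist":0,"grip":60},{"slide":[0,0,-1.7],"twist":0,"grip":60},{"slide":[0,0,-1.5],"twist":0,"grip":60},{"slide":[0,0,0],"twist":0,"grip":60},{"slide":[0,0,0],"twist":0,"grip":60}]'

```text
clock: 2.53
tool_pos: [0.548, 0.293, 0.0236]
eef_rot: [[-0.069, -0.998, -0.003], [-0.998, 0.069, -0.001], [0.001, 0.002, -1.0]]
contact_force: [0.8, -0.3, -0.8]
gripper_width: 0.599
grip_force: 0.0
```

>>> play_rows --plan '[{"grip":40},{"grip":25},{"grip":15},{"grip":8},{"grip":0},{"grip":0},{"grip":0},{"grip":0}]'

```text
invalid input at $.plan[0]: expected keys slide, twist, grip
```

>>> play_rows --plan '[{"slide":[0,0,0],"twist":0,"grip":40},{"slide":[0,0,0],"twist":0,"grip":25},{"slide":[0,0,0],"twist":0,"grip":15},{"slide":[0,0,0],"twist":0,"grip":8},{"slide":[0,0,0],"twist":0,"grip":0},{"slide":[0,0,0],"twist":0,"grip":0},{"slide":[0,0,0],"twist":0,"grip":0}]'

```text
clock: 3.12
tool_pos: [0.5503, 0.2927, 0.0264]
eef_rot: [[-0.07, -0.998, 0.002], [-0.998, 0.07, 0.001], [-0.001, -0.002, -1.0]]
contact_force: [0.2, -0.4, 6.1]
gripper_width: 0.124
grip_force: 57.0
```

>>> play_rows --plan '[{"slide":[0,0,0.5],"twist":0,"grip":0},{"slide":[0,0,1],"twist":0,"grip":0},{"slide":[0,0,1.5],"twist":0,"grip":0},{"slide":[0,0,2],"twist":0,"grip":0},{"slide":[0,0,3],"twist":0,"grip":0},{"slide":[0,0,3],"twist":0,"grip":0},{"slide":[0,0,3],"twist":0,"grip":0},{"slide":[0,0,3],"twist":0,"grip":0},{"slide":[0,0,3],"twist":0,"grip":0},{"slide":[0,0,0],"twist":0,"grip":0}]'

```text
clock: 3.95
tool_pos: [0.5535, 0.2934, 0.2321]
eef_rot: [[-0.069, -0.998, 0.014], [-0.998, 0.069, 0.004], [-0.005, -0.014, -1.0]]
contact_force: [1.4, 0.2, -0.5]
gripper_width: 0.105
grip_force: 58.5
```

Run:
```python
from h import *
from scipy.spatial import cKDTree
from scipy.optimize import least_squares
w=pickle.load(open("w1.pkl","rb")); t=pickle.load(open("top.pkl","rb"))
_,_,A=pose(w,.042,.506,.295,"orange",mm=.5)
_,_,At=pose(t,.042,.506,.295,"orange",mm=.5)
_,_,B=pose(t,.042,.498,-.312,"blue",mm=.5)
a0=np.array([.5061,.2941])
def reg(A,B,g,b0):
    k=cKDTree(B)
    def T(p): c,s=np.cos(p[2]),np.sin(p[2]); return (A-a0)@np.array([[c,s],[-s,c]])+p[:2]
    f=lambda p: k.query(T(p))[0]*1000
    r=least_squares(f,[*b0,np.radians(g)],loss="soft_l1",x_scale=[.01,.01,.1]); return r.x[:2],np.degrees(r.x[2]),f(r.x).mean()
print(reg(A,B,149.5,(.4978,-.3118)),reg(At,B,149.5,(.4978,-.3118)),reg(A,At,0,a0))
# mirror symmetry of orange -> axis
m=A.copy(); D=(A-a0)@np.array([[np.cos(np.radians(-94)),-np.sin(np.radians(-94))],[np.sin(np.radians(-94)),np.cos(np.radians(-94))]])
D2=D*[-1,1]; k=cKDTree(D)
f=lambda p:k.query((D2@np.array([[np.cos(p[1]),np.sin(p[1])],[-np.sin(p[1]),np.cos(p[1])]]))+[p[0],0])[0]*1000
r=least_squares(f,[0,0],x_scale=[.01,.1]); print("axis corr x0",r.x[0]/2,"ang",np.degrees(r.x[1])/2, f(r.x).mean(), D.min(0),D.max(0))
```

```text
(array([ 0.49801198, -0.31169816]), np.float64(149.57391460170257), np.float64(0.7522523414215748)) (array([ 0.49828255, -0.31110024]), np.float64(149.735387333307), np.float64(0.744383017394297)) (array([0.50608591, 0.2947837 ]), np.float64(-0.251712354063147), np.float64(0.38953524786088656))
axis corr x0 -2.9542928206750278e-05 ang 0.02186313252363441 0.28196960282256645 [-0.09032452 -0.0495505 ] [0.09035311 0.04943835]
```

>>> play_rows --plan '[{"slide":[-0.15,-1.0,0],"twist":3,"grip":0},{"slide":[-0.3,-2,0],"twist":5,"grip":0},{"slide":[-0.4,-2.6,0],"twist":6.5,"grip":0},{"slide":[-0.4,-2.6,0],"twist":6.5,"grip":0},{"slide":[-0.4,-2.6,0],"twist":6.5,"grip":0},{"slide":[-0.4,-2.6,0],"twist":6.5,"grip":0},{"slide":[-0.4,-2.6,0],"twist":6.5,"grip":0},{"slide":[-0.4,-2.6,0],"twist":6.5,"grip":0},{"slide":[-0.4,-2.6,0],"twist":6.5,"grip":0},{"slide":[-0.4,-2.6,0],"twist":6.5,"grip":0}]'

```text
clock: 4.78
tool_pos: [0.4071, 0.2013, 0.1423]
eef_rot: [[0.589, -0.738, 0.329], [-0.738, -0.657, -0.152], [0.329, -0.153, -0.932]]
contact_force: [2.0, -2.6, -2.0]
gripper_width: 0.102
grip_force: 58.5
```

>>> play_rows --plan '[{"slide":[-0.4,-2.6,0],"twist":6.5,"grip":0},{"slide":[-0.4,-2.6,0],"twist":6.5,"grip":0},{"slide":[-0.4,-2.6,0],"twist":6.5,"grip":0},{"slide":[-0.4,-2.6,0],"twist":6.5,"grip":0},{"slide":[-0.4,-2.6,0],"twist":6.5,"grip":0},{"slide":[-0.4,-2.6,0],"twist":6.5,"grip":0},{"slide":[-0.4,-2.6,0],"twist":6.5,"grip":0},{"slide":[-0.4,-2.6,0],"twist":6.5,"grip":0},{"slide":[-0.4,-2.6,0],"twist":6.5,"grip":0},{"slide":[-0.4,-2.6,0],"twist":6.5,"grip":0}]'

```text
clock: 5.62
tool_pos: [0.3192, 0.2291, 0.138]
eef_rot: [[0.932, -0.062, 0.357], [-0.114, -0.986, 0.125], [0.344, -0.157, -0.926]]
contact_force: [-0.1, 0.4, -2.2]
gripper_width: 0.101
grip_force: 58.5
```

>>> play_rows --plan '[{"slide":[-0.4,-2.6,0],"twist":6.5,"grip":0},{"slide":[-0.4,-2.6,0],"twist":6.5,"grip":0},{"slide":[-0.3,-2.0,0],"twist":6,"grip":0},{"slide":[-0.1,-1.3,0],"twist":5.6,"grip":0},{"slide":[0,0,0],"twist":0,"grip":0},{"slide":[0,0,0],"twist":0,"grip":0},{"slide":[0,0,0],"twist":0,"grip":0},{"slide":[0,0,0],"twist":0,"grip":0}]'

```text
clock: 6.28
tool_pos: [0.2315, 0.2913, 0.1436]
eef_rot: [[0.932, 0.192, 0.308], [0.132, -0.969, 0.208], [0.338, -0.153, -0.928]]
contact_force: [-0.5, -0.2, -0.8]
gripper_width: 0.104
grip_force: 58.7
```

Run:
```python
from h import *
s=telemetry.state(); print(s["tool_pos"],s["eef_rot"],s["qpos"],np.degrees(np.arctan2(s["eef_rot"][1,1],s["eef_rot"][0,1])))
a=get("wrist"); b=get("scene"); pickle.dump((a,b),open("w2.pkl","wb"))
im=a["image"].copy(); r=np.radians(55.6); x=np.array([np.cos(r),np.sin(r)]);y=np.array([-x[1],x[0]])
cv2.imwrite("pics/w2.png",np.hstack([cv2.resize(im,(480,300)),cv2.resize(b["image"][150:350,100:300],(300,300))])[:,:,::-1])
```

```text
[0.23145601 0.29128583 0.14360006] [[ 0.93185769  0.19249091  0.30755242]
 [ 0.13152699 -0.9692235   0.20810202]
 [ 0.33814478 -0.15347003 -0.92849613]] [ 5.97076817e-01  3.56921526e-01  2.40410230e+00 -1.43031413e+00
  8.25787016e-04 -2.85397208e+00] -78.76703936205112
```

View pics/w2.png

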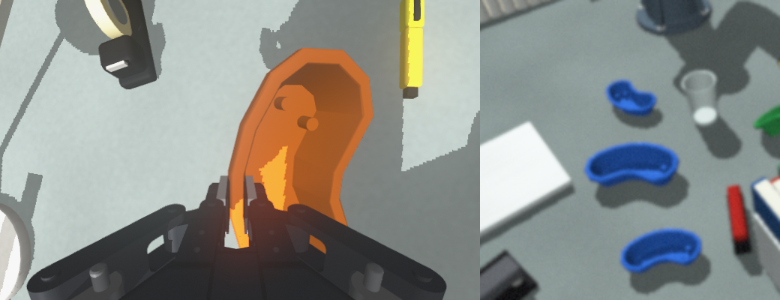

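The +twist wound the last joint into its limit, so the turn has to go the other way (−210°). I unwind in small steps first. The wrist view shows orange still firmly held.

>>> play_rows --plan '[{"slide":[0,0,1],"twist":-5,"grip":0},{"slide":[0,0,1],"twist":-5,"grip":0}]'

```text
clock: 6.55
tool_pos: [0.2284, 0.2872, 0.1511]
eef_rot: [[0.937, 0.016, 0.349], [-0.04, -0.987, 0.154], [0.347, -0.158, -0.924]]
contact_force: [0.5, 0.3, -0.8]
gripper_width: 0.104
grip_force: 58.6
```

```bash
python3 -c "
from h import *
s=telemetry.state(); print(s['qpos'],s['tool_pos'],s['eef_rot'])"
```

```text
[ 0.67348346  0.33471692  2.38812351 -1.1934757   0.10540845 -2.85397213] [0.22843352 0.28715529 0.15108019] [[ 0.93683005  0.01646079  0.34939734]
 [-0.03996191 -0.98731488  0.15366316]
 [ 0.34749461 -0.15791885 -0.92428845]]
```

>>> play_rows --plan '[{"slide":[1,0,1],"twist":-7,"grip":0},{"slide":[1,0,1],"twist":-7,"grip":0},{"slide":[1.5,0,1],"twist":-7,"grip":0},{"slide":[1.5,0,1],"twist":-7,"grip":0},{"slide":[2,0,1],"twist":-7,"grip":0},{"slide":[2,0,1],"twist":-7,"grip":0}]'

```text
clock: 7.05
tool_pos: [0.3143, 0.2862, 0.2004]
eef_rot: [[0.664, -0.647, 0.375], [-0.656, -0.745, -0.124], [0.359, -0.163, -0.919]]
contact_force: [0.5, -0.7, -2.0]
gripper_width: 0.1
grip_force: 58.7
```

```bash
python3 -c "
from h import *
s=telemetry.state(); print(s['qpos'],s['tool_pos'],s['eef_rot'])"
```

```text
[ 0.71423635  0.30543948  2.07300359 -0.60612013  0.6378183  -2.78131251] [0.31429733 0.28617577 0.20043132] [[ 0.66384394 -0.64730913  0.37456924]
 [-0.65591322 -0.74454576 -0.12421535]
 [ 0.35928967 -0.16322531 -0.91884081]]
```

>>> play_rows --plan '[{"slide":[1.2,0,0.8],"twist":-7,"grip":0},{"slide":[1.2,0,0.8],"twist":-7,"grip":0},{"slide":[1.2,0,0.8],"twist":-7,"grip":0},{"slide":[1.2,0,0.8],"twist":-7,"grip":0},{"slide":[1.2,0,0.8],"twist":-7,"grip":0},{"slide":[1.2,0,0.8],"twist":-7,"grip":0},{"slide":[1.2,0,0.8],"twist":-7,"grip":0},{"slide":[1.2,0,0.8],"twist":-7,"grip":0},{"slide":[1.2,0,0.8],"twist":-7,"grip":0},{"slide":[1.2,0,0.8],"twist":-7,"grip":0}]'

```text
clock: 7.88
tool_pos: [0.4349, 0.2862, 0.2799]
eef_rot: [[-0.39, -0.921, 0.011], [-0.847, 0.354, -0.396], [0.361, -0.163, -0.918]]
contact_force: [0.1, 0.4, -1.7]
gripper_width: 0.1
grip_force: 58.7
```

```bash
python3 -c "
from h import *
s=telemetry.state(); print(s['qpos'],s['tool_pos'],s['eef_rot'], s['eef_rot'].T@[0,0,-1])"
```

```text
[ 0.56270124  0.4545374   1.49290435 -0.35134588  1.42039258 -2.08787642] [0.43486891 0.28615022 0.27985198] [[-0.3895782  -0.92093253  0.01058753]
 [-0.84746538  0.35395136 -0.39562718]
 [ 0.36059847 -0.16310029 -0.91835017]] [-0.36059847  0.16310029  0.91835017]
```

>>> play_rows --plan '[{"slide":[2.5,1.0,1.2],"twist":-6,"grip":0},{"slide":[2.5,1.0,1.2],"twist":-6,"grip":0},{"slide":[2.5,1.0,1.2],"twist":-6,"grip":0},{"slide":[2.5,1.0,1.2],"twist":-6,"grip":0},{"slide":[2.5,1.0,1.2],"twist":-6,"grip":0},{"slide":[2.5,1.0,1.2],"twist":-6,"grip":0},{"slide":[2.5,1.0,1.2],"twist":-6,"grip":0},{"slide":[2.5,1.0,1.2],"twist":-6,"grip":0},{"slide":[2.5,1.0,1.2],"twist":-6,"grip":0},{"slide":[2.5,1.0,1.2],"twist":-6,"grip":0}]'

```text
clock: 8.72
tool_pos: [0.6749, 0.3793, 0.3921]
eef_rot: [[-0.93, -0.156, -0.333], [-0.09, 0.974, -0.207], [0.356, -0.162, -0.92]]
contact_force: [52.4, 22.3, -4.3]
gripper_width: 0.109
grip_force: 60.3
```

```bash
python3 -c "
from h import *
s=telemetry.state(); print(s['qpos'],s['tool_pos'],s['eef_rot'])"
```

```text
[ 0.39275252  0.94986597  0.21741605 -0.09136674  2.36973761 -1.35912596] [0.67487381 0.37929527 0.39214913] [[-0.93006532 -0.15612266 -0.33257212]
 [-0.08965092  0.97429729 -0.20665794]
 [ 0.3562881  -0.16238998 -0.92015666]]
```

>>> play_rows --plan '[{"slide":[0,0,0],"twist":0,"grip":0},{"slide":[0.8,0.35,0],"twist":0,"grip":0},{"slide":[0.8,0.35,0],"twist":0,"grip":0},{"slide":[0.8,0.35,0],"twist":0,"grip":0},{"slide":[0,0,0],"twist":0,"grip":0}]'

```text
clock: 9.13
tool_pos: [0.6803, 0.3822, 0.3871]
eef_rot: [[-0.935, -0.162, -0.316], [-0.1, 0.974, -0.202], [0.341, -0.157, -0.927]]
contact_force: [0.3, 0.4, -1.6]
gripper_width: 0.101
grip_force: 58.7
```

```bash
python3 -c "
from h import *
s=telemetry.state(); print(s['qpos'],s['tool_pos'],s['eef_rot'])"
```

```text
[ 0.39398088  0.9530152   0.21801803 -0.09120943  2.34788298 -1.36494368] [0.68030595 0.38215776 0.38711367] [[-0.93472765 -0.16189606 -0.31634456]
 [-0.10043415  0.97425627 -0.20183584]
 [ 0.3408771  -0.15688974 -0.92692417]]
```

Pushing against the reach limit levels the tool, so I continue.

>>> play_rows --plan '[{"slide":[2.2,1.0,0],"twist":0,"grip":0},{"slide":[2.2,1.0,0],"twist":0,"grip":0},{"slide":[2.2,1.0,0],"twist":0,"grip":0},{"slide":[2.2,1.0,0],"twist":0,"grip":0},{"slide":[2.2,1.0,0],"twist":0,"grip":0},{"slide":[0,0,0],"twist":0,"grip":0}]'

```text
clock: 9.63
tool_pos: [0.7113, 0.3864, 0.3447]
eef_rot: [[-0.949, -0.155, -0.275], [-0.108, 0.978, -0.178], [0.297, -0.14, -0.945]]
contact_force: [-0.7, 0.5, -2.4]
gripper_width: 0.102
grip_force: 58.7
```

```bash
python3 -c "
from h import *
s=telemetry.state(); print(s['qpos'],s['tool_pos'],s['eef_rot'])"
```

```text
[ 0.38315387  0.99362347  0.22029384 -0.08081124  2.25442911 -1.36367545] [0.71127262 0.3863534  0.34467855] [[-0.94889112 -0.15464371 -0.2751199 ]
 [-0.10768016  0.97805376 -0.1783699 ]
 [ 0.29666584 -0.13962866 -0.94471859]]
```

>>> play_rows --plan '[{"slide":[3.5,1.6,1.5],"twist":0,"grip":0},{"slide":[3.5,1.6,1.5],"twist":0,"grip":0},{"slide":[3.5,1.6,1.5],"twist":0,"grip":0},{"slide":[3.5,1.6,1.5],"twist":0,"grip":0},{"slide":[3.5,1.6,1.5],"twist":0,"grip":0},{"slide":[3.5,1.6,1.5],"twist":0,"grip":0},{"slide":[3.5,1.6,1.5],"twist":0,"grip":0},{"slide":[3.5,1.6,1.5],"twist":0,"grip":0}]'

```text
clock: 10.3
tool_pos: [0.7587, 0.3894, 0.3581]
eef_rot: [[-0.983, -0.143, -0.114], [-0.132, 0.987, -0.096], [0.126, -0.08, -0.989]]
contact_force: [0.1, 0.3, -0.8]
gripper_width: 0.105
grip_force: 58.7
```

```bash
python3 -c "
from h import *
s=telemetry.state(); print(s['qpos'],s['tool_pos'],s['eef_rot'])"
```

```text
[ 0.36108097  0.96452855  0.2190219  -0.05763881  2.09845048 -1.37397811] [0.75867215 0.389369   0.35812926] [[-0.98317564 -0.14284505 -0.11384616]
 [-0.13219571  0.98654487 -0.09619514]
 [ 0.12605535 -0.07952675 -0.98883039]]
```

>>> play_rows --plan '[{"slide":[0,0,0],"twist":-6.5,"grip":0},{"slide":[0,0,0],"twist":-6.5,"grip":0},{"slide":[0,0,0],"twist":-6.5,"grip":0},{"slide":[3.5,1.4,1.5],"twist":0,"grip":0},{"slide":[3.5,1.4,1.5],"twist":0,"grip":0},{"slide":[3.5,1.4,1.5],"twist":0,"grip":0},{"slide":[3.5,1.4,1.5],"twist":0,"grip":0},{"slide":[0,0,0],"twist":0,"grip":0}]'

```text
clock: 10.97
tool_pos: [0.7857, 0.3886, 0.3637]
eef_rot: [[-0.978, 0.2, -0.055], [0.201, 0.98, -0.01], [0.052, -0.02, -0.998]]
contact_force: [-0.4, -0.6, -0.7]
gripper_width: 0.103
grip_force: 58.7
```

```bash
python3 -c "
from h import *
s=telemetry.state(); print(s['qpos'],s['tool_pos'],s['eef_rot'])"
```

```text
[ 0.32944036  0.95539329  0.21822989  0.00953395  2.02274742 -1.03519455] [0.78574466 0.38864358 0.3636978 ] [[-0.97821216  0.20030045 -0.05459587]
 [ 0.20110472  0.97952268 -0.0096023 ]
 [ 0.05155455 -0.02037258 -0.99846236]]
```

>>> play_rows --plan '[{"slide":[0,0,0],"twist":7,"grip":0},{"slide":[3.5,1.2,1.5],"twist":0,"grip":0},{"slide":[3.5,1.2,1.5],"twist":0,"grip":0},{"slide":[0,0,0],"twist":0,"grip":0}]'

```text
clock: 11.3
tool_pos: [0.8008, 0.3855, 0.3664]
eef_rot: [[-0.996, 0.084, -0.01], [0.084, 0.996, 0.004], [0.011, 0.003, -1.0]]
contact_force: [-0.2, -0.2, -1.0]
gripper_width: 0.101
grip_force: 58.7
```

```bash
python3 -c "
from h import *
s=telemetry.state(); print(s['qpos'],s['tool_pos'],s['eef_rot'])"
```

```text
[ 0.32109889  0.95180237  0.21836698  0.00760482  1.98001314 -1.16290872] [0.80079282 0.38551165 0.36638139] [[-0.99643624  0.08371043 -0.01036248]
 [ 0.08367395  0.99648553  0.00390599]
 [ 0.01065303  0.003025   -0.99993868]]
```

Tool is vertical again (0.6° off). I carry orange to above the blue tray, turning −120°.

>>> play_rows --plan '[{"slide":[-0.5,-1.0,0],"twist":-3,"grip":0},{"slide":[-1,-2.0,0],"twist":-5,"grip":0},{"slide":[-1.5,-3,0],"twist":-5.5,"grip":0},{"slide":[-1.5,-3,-0.3],"twist":-5.5,"grip":0},{"slide":[-1.5,-3,-0.5],"twist":-5.5,"grip":0},{"slide":[-1.5,-3,-0.6],"twist":-5.5,"grip":0},{"slide":[-1.5,-3,-0.6],"twist":-5.5,"grip":0},{"slide":[-1.5,-3,-0.6],"twist":-5.5,"grip":0},{"slide":[-1.5,-3,-0.6],"twist":-5.5,"grip":0},{"slide":[-1.5,-3,-0.6],"twist":-5.5,"grip":0}]'

```text
clock: 12.13
tool_pos: [0.6636, 0.115, 0.3281]
eef_rot: [[-0.545, 0.839, -0.004], [0.838, 0.545, 0.013], [0.013, 0.003, -1.0]]
contact_force: [1.0, -1.5, -2.2]
gripper_width: 0.104
grip_force: 58.7
```

>>> play_rows --plan '[{"slide":[-1.5,-3,-0.6],"twist":-5.5,"grip":0},{"slide":[-1.5,-3,-0.6],"twist":-5.5,"grip":0},{"slide":[-1.5,-3,-0.6],"twist":-5.5,"grip":0},{"slide":[-1.5,-3,-0.6],"twist":-5.5,"grip":0},{"slide":[-1.5,-3,-0.6],"twist":-5.5,"grip":0},{"slide":[-1.5,-3,-0.6],"twist":-5.5,"grip":0},{"slide":[-1.5,-3,-0.6],"twist":-5.5,"grip":0},{"slide":[-1.5,-3,-0.6],"twist":-5.5,"grip":0},{"slide":[-1.5,-3,-0.6],"twist":-5.5,"grip":0},{"slide":[-1.5,-3,-0.6],"twist":-5.5,"grip":0}]'

```text
clock: 12.97
tool_pos: [0.5138, -0.185, 0.2682]
eef_rot: [[0.374, 0.927, 0.009], [0.927, -0.375, 0.011], [0.014, 0.004, -1.0]]
contact_force: [0.4, -0.8, -0.7]
gripper_width: 0.107
grip_force: 58.7
```

```bash
python3 -c "
from h import *
s=telemetry.state(); print(s['qpos'],s['tool_pos'],s['eef_rot'],s['clock'],np.degrees(np.arctan2(s['eef_rot'][1,1],s['eef_rot'][0,1])))"
```

```text
[-0.55815475  0.37600527  1.59041053  0.01531749  1.17363156 -0.1802284 ] [ 0.51384694 -0.18503601  0.26821168] [[ 0.37442402  0.92721559  0.00882686]
 [ 0.92715734 -0.37450655  0.0111405 ]
 [ 0.01363536  0.00401261 -0.99989898]] 12.9667 -21.994004181070977
```

>>> play_rows --plan '[{"slide":[-1.2,-2.6,-2],"twist":-4,"grip":0},{"slide":[-1.2,-2.6,-3],"twist":-4,"grip":0},{"slide":[-1.2,-2.6,-3],"twist":-4.4,"grip":0},{"slide":[-1.0,-2.0,-2],"twist":0,"grip":0},{"slide":[-0.4,-0.7,-0.8],"twist":0,"grip":0},{"slide":[0,0,0],"twist":0,"grip":0},{"slide":[0,0,0],"twist":0,"grip":0},{"slide":[0,0,0],"twist":0,"grip":0}]'

```text
clock: 13.63
tool_pos: [0.4658, -0.2882, 0.1611]
eef_rot: [[0.559, 0.829, 0.012], [0.829, -0.559, 0.009], [0.014, 0.005, -1.0]]
contact_force: [0.6, 0.6, -1.4]
gripper_width: 0.103
grip_force: 58.6
```

Run:
```python
from h import *
s=telemetry.state(); print(s["tool_pos"],s["eef_rot"],np.degrees(np.arctan2(s["eef_rot"][1,1],s["eef_rot"][0,1])))
a=get("wrist"); b=get("scene"); t=get("top"); pickle.dump((a,b,t),open("w3.pkl","wb"))
cv2.imwrite("pics/w3.png",np.vstack([np.hstack([cv2.resize(a["image"],(480,300)),cv2.resize(b["image"][180:310,130:270],(320,300))]),np.hstack([cv2.resize(t["image"][120:270,360:560],(400,300)),np.zeros((300,400,3),np.uint8)])])[:,:,::-1])
```

```text
[ 0.46577802 -0.28819814  0.16112082] [[ 0.5589422   0.82912163  0.01187179]
 [ 0.82909022 -0.55904634  0.00875177]
 [ 0.01389316  0.00495105 -0.99989123]] -33.99034474004752
```

View pics/w3.png

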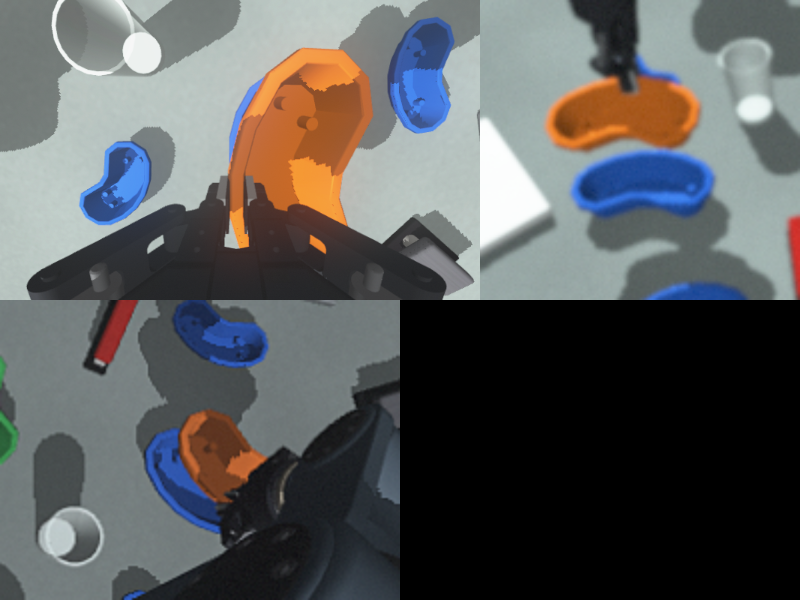

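Wrist and scene views show orange held above the blue tray in matching orientation. I fit its sag, pitch and yaw from the wrist silhouette before lowering.

```bash
cat > fit.py <<'E'
from h import *
from scipy.optimize import minimize
from scipy.spatial.transform import Rotation as Ro
w=pickle.load(open("w1.pkl","rb")); _,_,A=pose(w,.042,.506,.295,"orange",mm=.5)
r=np.radians(-94.0); D=(A-[.5061,.2941])@np.array([[np.cos(r),-np.sin(r)],[np.sin(r),np.cos(r)]]); np.save("D.npy",D)
def rim(D,z,k=1): return np.c_[D*k,np.full(len(D),z)]
def fit(c,col,grip_t,grip_w,th0,rows,x0=(10,0,0)):
    "rotate tray about grip point: roll about tray x, pitch about y, yaw; returns deg"
    m,_=mask(c["image"],col); m[rows:]=0
    def R(p): return Ro.from_euler("ZYX",[th0+p[2],p[1],p[0]],degrees=True)
    def f(p):
        g=np.zeros_like(m)
        for P in (rim(D,.042),rim(D,.032),rim(D*[.88,.8],0)):
            uv=proj(c,R(p).apply(P-grip_t)+grip_w+np.r_[p[3:5]/1000,0]); cv2.fillPoly(g,[np.round(uv*16).astype(np.int32)],255,shift=4)
        g[rows:]=0
        return np.mean(g!=m)*1e3
    b=None
    for q in (-6,0,6):
        o=minimize(f,[x0[0],q,x0[2],0,0],method="Nelder-Mead",options=dict(initial_simplex=np.array([[x0[0],q,x0[2],0,0]]*6)+np.vstack([np.zeros(5),np.diag([5,5,4,3,3])])))
        if b is None or o.fun<b.fun:b=o
    return b.x.round(2),b.fun,(m>0).mean()*1e3
E
python3 - <<'E'
from fit import *
a,b,t=pickle.load(open("w3.pkl","rb"))
g=np.array([.46578,-.2882,.1611+.0156])
th=-34.0-90+180
print(th,fit(a,"orange",np.array([-.0017,.0445,.042]),g,th,215))
E
```

```text
56.0 (array([12.06,  0.64, -0.87,  1.41, -0.64]), np.float64(0.52734375), np.float64(85.1875))
```

>>> play_rows --plan '[{"slide":[-0.1,-0.05,-1.5],"twist":0.5,"grip":0},{"slide":[-0.1,-0.05,-2],"twist":0,"grip":0},{"slide":[-0.1,-0.06,-2],"twist":0,"grip":0},{"slide":[0,0,-1.5],"twist":0,"grip":0},{"slide":[0,0,-1],"twist":0,"grip":0},{"slide":[0,0,-0.8],"twist":0,"grip":0},{"slide":[0,0,-0.6],"twist":0,"grip":0},{"slide":[0,0,-0.3],"twist":0,"grip":0},{"slide":[0,0,0],"twist":0,"grip":0}]'

```text
clock: 14.53
tool_pos: [0.4619, -0.2902, 0.0627]
eef_rot: [[0.552, 0.834, 0.01], [0.834, -0.552, 0.01], [0.014, 0.003, -1.0]]
contact_force: [0.3, 0.2, -1.7]
gripper_width: 0.103
grip_force: 58.8
```

>>> play_rows --plan '[{"slide":[-0.04,0.03,-0.2],"twist":0,"grip":0},{"slide":[-0.04,0.03,-0.2],"twist":0,"grip":0},{"slide":[-0.04,0.03,-0.2],"twist":0,"grip":0},{"slide":[0,0,0],"twist":0,"grip":0}]'

```text
clock: 14.87
tool_pos: [0.4616, -0.2904, 0.0574]
eef_rot: [[0.552, 0.834, 0.013], [0.834, -0.552, 0.007], [0.013, 0.007, -1.0]]
contact_force: [2.4, -1.0, 1.7]
gripper_width: 0.104
grip_force: 61.2
```

>>> play_rows --plan '[{"slide":[0.03,-0.02,-0.2],"twist":0,"grip":0},{"slide":[0,0,-0.2],"twist":0,"grip":0},{"slide":[0,0,0],"twist":0,"grip":0}]'

```text
clock: 15.12
tool_pos: [0.4614, -0.2902, 0.0536]
eef_rot: [[0.552, 0.834, 0.011], [0.834, -0.552, 0.008], [0.013, 0.005, -1.0]]
contact_force: [-0.8, 0.1, 7.5]
gripper_width: 0.105
grip_force: 69.2
```

>>> play_rows --plan '[{"slide":[0,0,-0.2],"twist":0,"grip":0},{"slide":[0,0,-0.1],"twist":0,"grip":0},{"slide":[0,0,0],"twist":0,"grip":0}]'

```text
clock: 15.37
tool_pos: [0.4609, -0.2898, 0.0515]
eef_rot: [[0.552, 0.834, 0.011], [0.834, -0.552, 0.008], [0.013, 0.004, -1.0]]
contact_force: [-2.4, 1.7, 13.8]
gripper_width: 0.105
grip_force: 77.1
```

>>> play_rows --plan '[{"slide":[-0.1,0.07,0],"twist":0,"grip":0},{"slide":[-0.1,0.07,0],"twist":0,"grip":0},{"slide":[0,0,0],"twist":0,"grip":0}]'

```text
clock: 15.62
tool_pos: [0.4609, -0.2899, 0.0517]
eef_rot: [[0.552, 0.833, 0.015], [0.834, -0.552, 0.005], [0.013, 0.01, -1.0]]
contact_force: [1.4, 0.8, 10.9]
gripper_width: 0.106
grip_force: 74.5
```

Run:
```python
from fit import *
s=telemetry.state(); print(s["tool_pos"],s["contact_force"])
a=get("wrist"); b=get("scene"); pickle.dump((a,b),open("w4.pkl","wb"))
R=s["eef_rot"]; th=np.degrees(np.arctan2(R[1,1],R[0,1]))+90
print(th,fit(a,"orange",np.array([-.0017,.0445,.042]),s["tool_pos"]+[0,0,.0156],th,215,(4,0,-.5)))
cv2.imwrite("pics/w4.png",np.hstack([cv2.resize(a["image"],(480,300)),cv2.resize(b["image"][210:310,140:246],(318,300),interpolation=cv2.INTER_CUBIC)])[:,:,::-1])
```

```text
[ 0.46090365 -0.28986136  0.05170878] [ 1.43154732  0.76731447 10.88755469]
56.46140642511953 (array([ 6.81,  0.7 , -0.65,  0.31, -0.48]), np.float64(0.5078125), np.float64(91.38671875))
```

View pics/w4.png

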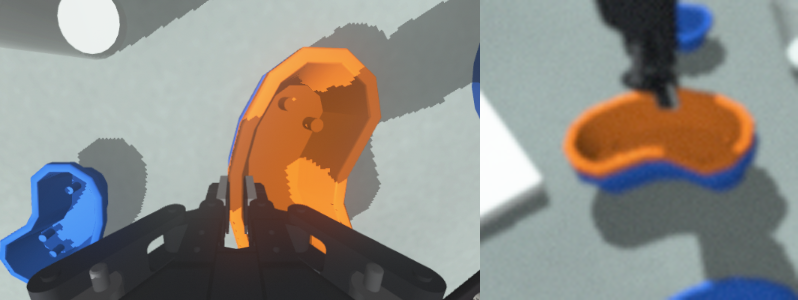

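Orange is inside the blue tray, with about 7 mm left to go on the gripped side. The sag is what resists further lowering, so I ease the fingers open here.

>>> play_rows --plan '[{"slide":[0,0,-0.1],"twist":0,"grip":5},{"slide":[0,0,-0.1],"twist":0,"grip":9},{"slide":[0,0,-0.1],"twist":0,"grip":11},{"slide":[0,0,0],"twist":0,"grip":13},{"slide":[0,0,0],"twist":0,"grip":16},{"slide":[0,0,0],"twist":0,"grip":22},{"slide":[0,0,0],"twist":0,"grip":30},{"slide":[0,0,0],"twist":0,"grip":40},{"slide":[0,0,0],"twist":0,"grip":45}]'

```text
clock: 16.47
tool_pos: [0.458, -0.2874, 0.0461]
eef_rot: [[0.552, 0.834, 0.008], [0.834, -0.552, 0.012], [0.014, 0.0, -1.0]]
contact_force: [0.1, 0.2, 0.9]
gripper_width: 0.451
grip_force: 0.0
```

>>> play_rows --plan '[{"slide":[0,0,1],"twist":0,"grip":45},{"slide":[0,0,2],"twist":0,"grip":45},{"slide":[0,0,3],"twist":0,"grip":45},{"slide":[0,0,3],"twist":0,"grip":50},{"slide":[0,0,3],"twist":0,"grip":60},{"slide":[0,0,3],"twist":0,"grip":70},{"slide":[1.5,-1,3],"twist":0,"grip":70},{"slide":[1.5,-1,2],"twist":0,"grip":70},{"slide":[0,0,0],"twist":0,"grip":70},{"slide":[0,0,0],"twist":0,"grip":70}]'

```text
clock: 17.3
tool_pos: [0.4891, -0.3084, 0.2481]
eef_rot: [[0.552, 0.834, 0.011], [0.834, -0.552, 0.008], [0.013, 0.005, -1.0]]
contact_force: [-0.4, -0.7, -1.2]
gripper_width: 0.698
grip_force: 0.0
```

Run:
```python
from h import *
s=telemetry.state(); print(s["tool_pos"],s["eef_rot"],s["clock"])
a=get("wrist"); b=get("scene"); pickle.dump((a,b),open("w5.pkl","wb"))
r,o,P=pose(a,.060,.498,-.312,"orange",mm=.5); print(r)
cv2.imwrite("pics/w5.png",np.hstack([o[60:540,60:540],cv2.resize(b["image"][210:310,140:246],(318,480),interpolation=cv2.INTER_CUBIC)])[:,:,::-1])
```

```text
[ 0.48912889 -0.30840676  0.24812377] [[ 0.55176945  0.83391871  0.01140443]
 [ 0.83389391 -0.55186454  0.00815351]
 [ 0.01309306  0.00501123 -0.99990172]] 17.3
{'c': array([ 0.4965, -0.3123]), 'size': array([0.0985, 0.1802]), 'ang': np.float32(-123.9), 'cen': array([ 0.4969, -0.3125])}
```

View pics/w5.png

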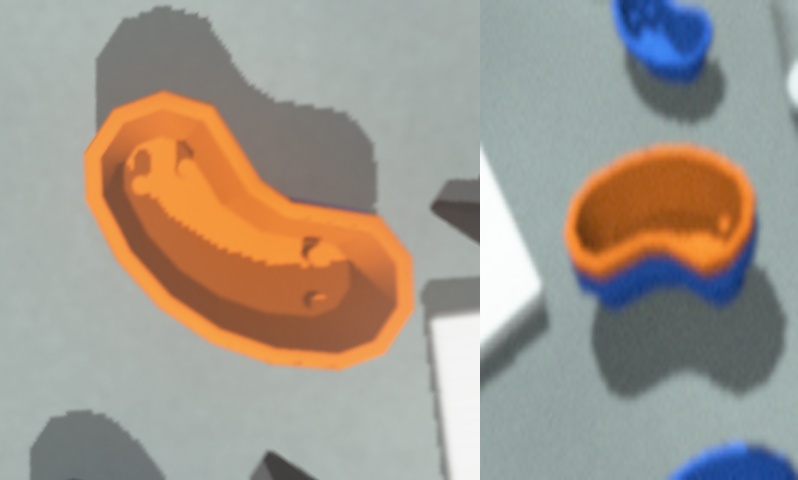

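Orange is seated: the rim at z=0.060 measures 180×98.5 mm and is centred within 2 mm of the blue tray. Now I go over to view green.

>>> play_rows --plan '[{"slide":[0.9,3,0.9],"twist":-4.7,"grip":70},{"slide":[0.9,3,0.9],"twist":-4.7,"grip":70},{"slide":[0.9,3,0.9],"twist":-4.7,"grip":70},{"slide":[0.9,3,0.9],"twist":-4.7,"grip":70},{"slide":[0.9,3,0.9],"twist":-4.7,"grip":70},{"slide":[0.9,3,0.9],"twist":-4.7,"grip":70},{"slide":[0.9,3,0.9],"twist":-4.7,"grip":70},{"slide":[0.9,3,0.9],"twist":-4.7,"grip":70},{"slide":[0.9,3,0.9],"twist":-4.7,"grip":70},{"slide":[0.9,3,0.9],"twist":-4.7,"grip":70}]'

```text
clock: 18.23
tool_pos: [0.5767, -0.0061, 0.3346]
eef_rot: [[0.987, 0.161, 0.008], [0.161, -0.987, 0.001], [0.008, 0.0, -1.0]]
contact_force: [1.0, -1.1, -0.0]
gripper_width: 0.7
grip_force: 0.0
```

>>> play_rows --plan '[{"slide":[0,0,0],"twist":0,"grip":70},{"slide":[0,0,0],"twist":0,"grip":70},{"slide":[0,0,0],"twist":0,"grip":70}]'

```text
clock: 18.48
tool_pos: [0.577, -0.008, 0.3347]
eef_rot: [[0.986, 0.166, 0.009], [0.166, -0.986, 0.0], [0.009, 0.001, -1.0]]
contact_force: [-1.1, -0.1, 0.1]
gripper_width: 0.702
grip_force: 0.0
```

```bash
cat > g.py <<'E'
from fit import *
def fit6(cs,col,x0,sp=(8,8,8,12,12,12)):
    "x: origin xyz (mm), yaw,pitch,roll deg"
    ms=[]
    for c in cs:
        m,_=mask(c["image"],col); ms.append(m)
    def f(p):
        e=0; R=Ro.from_euler("ZYX",p[3:],degrees=True)
        for c,m in zip(cs,ms):
            g=np.zeros_like(m)
            for P in (rim(D,.042),rim(D,.032),rim(D*[.88,.8],0)):
                cv2.fillPoly(g,[np.round(proj(c,R.apply(P)+p[:3]/1000)*16).astype(np.int32)],255,shift=4)
            e+=np.sum(g!=m)/np.sum(m>0)
        return e/len(cs)
    x=np.array(x0,float)
    for k in range(4):
        o=minimize(f,x,method="Nelder-Mead",options=dict(maxiter=900,xatol=.02,fatol=1e-5,initial_simplex=x+np.vstack([np.zeros(6),np.diag(sp)/(k+1)]))); x=o.x
    return x,o.fun
E
python3 - <<'E'
from g import *
s=telemetry.state(); print(s["tool_pos"],s["eef_rot"][:,1])
a=get("wrist"); t=get("top"); sc=get("scene"); pickle.dump((a,t,sc),open("w6.pkl","wb"))
t=pickle.load(open("top.pkl","rb")); sc=pickle.load(open("scene.pkl","rb"))
for cs in ([a],[a,t],[a,sc]):
    x,e=fit6(cs,"green",[600,-8,60,10,-40,0]); R=Ro.from_euler("ZYX",x[3:],degrees=True)
    print(x.round(1),round(e,4),"grip",(R.apply([0,.0445,.042])+x[:3]/1000).round(4),"low corner z",(R.apply([[-.08,0,0]])+x[:3]/1000).round(3))
cv2.imwrite("pics/w6.png",a["image"][:,:,::-1])
E
```

```text
[ 0.57703878 -0.0079607   0.33474326] [ 0.16606215 -0.9861145   0.00124606]
[ 6.086e+02  4.000e-01  2.880e+01  2.090e+01 -4.120e+01 -3.400e+00] 0.06 grip [0.5676 0.035  0.0584] low corner z [[ 0.552 -0.021 -0.024]]
[ 6.122e+02  3.000e-01  4.330e+01  2.000e+01 -4.510e+01 -5.800e+00] 0.0744 grip [0.5708 0.0368 0.0697] low corner z [[ 0.559 -0.019 -0.013]]
[611.7   2.1  44.3  18.  -42.6  -0.8] 0.2234 grip [0.5711 0.0363 0.0748] low corner z [[ 0.556 -0.016 -0.01 ]]
```

View pics/w6.png

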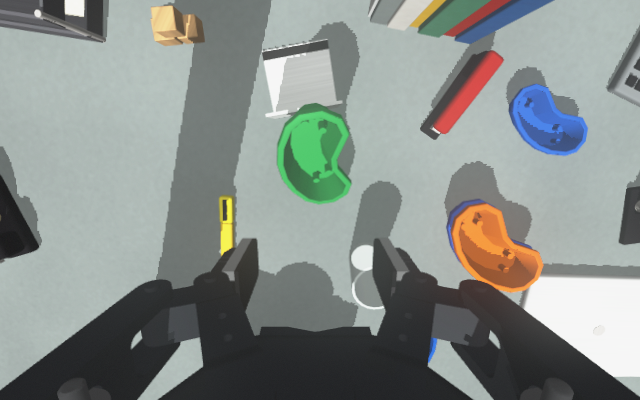

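```bash
python3 - <<'E'
s=open("g.py").read()
s=s.replace("def fit6","SL=[rim(D*[(91-d)/91,(50-d)/50],z) for z,d in [(0,13),(.005,11.5),(.01,10),(.015,8.4),(.02,6.8),(.025,5.2),(.03,3.5),(.032,0),(.037,0),(.042,0)]]\ndef fit6").replace("(rim(D,.042),rim(D,.032),rim(D*[.88,.8],0))","SL")
s=s.replace("        return e/len(cs)","        low=(R.apply(SL[0])[:,2]+p[2]/1000).min()*1000\n        return e/len(cs)+wt*(low/3)**2").replace("sp=(8,8,8,12,12,12)","sp=(8,8,8,12,12,12),wt=.01")
open("g.py","w").write(s)
E
python3 - <<'E'
from g import *
a,t,sc=pickle.load(open("w6.pkl","rb")); t0=pickle.load(open("top.pkl","rb"))
for cs in ([a],[t0],[a,t0],[a,t0,sc]):
    x,e=fit6(cs,"green",[600,-5,60,12,-40,0]); R=Ro.from_euler("ZYX",x[3:],degrees=True)
    print(x.round(1),round(e,4),"grip",(R.apply([0,.0445,.042])+x[:3]/1000).round(4))
x,e=fit6([a],"orange",[497,-312,18,56,0,0],(4,4,4,4,4,4),0); print("orange",x.round(1),e)
E
```

```text
[613.   -1.3  54.   18.3 -45.   -5.7] 0.0829 grip [0.5727 0.0364 0.0805]
[612.9   0.8  55.1  18.9 -45.3  -8.5] 0.0618 grip [0.5731 0.0402 0.0797]
[612.    1.9  54.5  18.6 -45.7  -4.2] 0.081 grip [0.5707 0.0381 0.0815]
[614.6  -0.9  52.5  16.2 -43.8  -7.4] 0.0893 grip [0.5769 0.0396 0.0785]
orange [ 496.4 -312.1   18.7   56.7   -2.2    1.7] 0.04747890916225231
```

Run:
```python
import g; from g import *
a,t,sc=pickle.load(open("w6.pkl","rb")); t0=pickle.load(open("top.pkl","rb"))
p=ray(a,[(266,115),(340,101),(326,40),(263,53)],.089); print(p.round(4)); q=ray(a,[(263,53),(328,40)],.003); print("foot far edge",q.round(4))
hs=cv2.cvtColor(a["image"],cv2.COLOR_RGB2HSV)
for uv in ((300,170),(318,110),(285,150),(340,195),(325,150)): print(uv,hs[uv[1],uv[0]])
def mk(img,col):
    m=cv2.inRange(cv2.cvtColor(img,cv2.COLOR_RGB2HSV),(45,60,15),(85,255,255)); k,l,st,_=cv2.connectedComponentsWithStats(m); i=1+np.argmax(st[1:,4]); return (l==i).astype(np.uint8)*255,None
for n,c in (("a",a),("t",t0)):
    m0,_=mask(c["image"],"green"); m1,_=mk(c["image"],0); print(n,(m0>0).sum(),(m1>0).sum(),cv2.boundingRect(m1))
g.mask=mk
for cs in ([a],[t0],[a,t0]):
    for x0 in ([600,-5,52,10,-40,0],[595,-10,50,5,-38,5]):
        x,e=fit6(cs,"green",x0); R=Ro.from_euler("ZYX",x[3:],degrees=True); print(x.round(1),round(e,4),"grip",(R.apply([0,.0445,.042])+x[:3]/1000).round(4))
```

```text
[[ 0.6446  0.0664  0.089 ]
 [ 0.6775 -0.0249  0.089 ]
 [ 0.7447  0.0053  0.089 ]
 [ 0.7174  0.0795  0.089 ]]
foot far edge [[0.7342 0.0966 0.003 ]
 [0.7681 0.003  0.003 ]]
(300, 170) [ 67 111 110]
(318, 110) [ 66 109 131]
(285, 150) [66 89 97]
(340, 195) [ 67 148 193]
(325, 150) [ 67 135 142]
a 5447 5697 (277, 103, 75, 102)
t 1912 1967 (326, 142, 43, 63)
[613.3  -1.4  50.6  18.9 -41.9  -5.5] 0.048 grip [0.5739 0.0362 0.0785]
[ 6.129e+02  6.000e-01  4.980e+01  1.890e+01 -4.170e+01 -2.500e+00] 0.0466 grip [0.5727 0.0358 0.0797]
[611.7   2.6  53.8  19.9 -43.8  -5.9] 0.0402 grip [0.5709 0.0395 0.0806]
[610.9   4.4  53.6  20.5 -43.8  -2.5] 0.0366 grip [0.5687 0.038  0.0825]
[612.7  -1.4  52.6  19.3 -43.2  -9.3] 0.061 grip [0.5738 0.0387 0.0775]
[613.    0.   52.3  18.7 -43.5  -7.2] 0.0607 grip [0.5736 0.0388 0.0785]
```

Corrected fit: green at yaw 19.5° and pitch −41.5°, origin (0.613, 0.001, 0.050). This agrees with the bookend's plate, which runs at 19.8° with its face 50 mm ahead. I aim at the grip point with the TCP at (0.5745, 0.035).

>>> play_rows --plan '[{"slide":[0,1,-2],"twist":3,"grip":60},{"slide":[-0.1,1.2,-3],"twist":4,"grip":60},{"slide":[-0.15,1.2,-3.5],"twist":2.9,"grip":60},{"slide":[0,0.9,-3.5],"twist":0,"grip":60},{"slide":[0,0,-3.5],"twist":0,"grip":60},{"slide":[0,0,-3],"twist":0,"grip":60},{"slide":[0,0,-2],"twist":0,"grip":60},{"slide":[0,0,0],"twist":0,"grip":60},{"slide":[0,0,0],"twist":0,"grip":60}]'

```text
clock: 19.38
tool_pos: [0.5753, 0.0341, 0.1306]
eef_rot: [[0.944, 0.331, 0.01], [0.331, -0.944, 0.003], [0.011, 0.001, -1.0]]
contact_force: [-0.3, 0.3, 0.4]
gripper_width: 0.594
grip_force: 0.0
```

Run:
```python
from g import *
s=telemetry.state(); print(s["tool_pos"],s["eef_rot"][:,1],s["contact_force"])
a=get("wrist"); pickle.dump(a,open("w7.pkl","wb"))
# predicted grip pixel & straight rim ends vs mask edge along a line across the rim
R=Ro.from_euler("ZYX",[19.5,-41.5,0],degrees=True); o=np.array([.613,.001,.0505])
m=cv2.inRange(cv2.cvtColor(a["image"],cv2.COLOR_RGB2HSV),(45,60,15),(85,255,255))
for x in (0,.02,.04,.06):
    L=np.array([[x,y,.042] for y in np.arange(.03,.07,.001)]); uv=proj(a,R.apply(L)+o); ui=np.round(uv).astype(int)
    print(x,uv[0].round(),uv[20].round(),["%d"%(m[v,u]>0) if 0<=u<640 and 0<=v<400 else "-" for u,v in ui])
```

```text
[0.57527315 0.03412576 0.13059391] [ 3.30661869e-01 -9.43748961e-01  7.91639202e-04] [-0.34030401  0.30957055  0.40308074]
0 [333. 226.] [305. 226.] ['1', '1', '1', '1', '1', '1', '1', '1', '1', '1', '1', '1', '1', '1', '1', '1', '1', '1', '1', '1', '1', '1', '0', '0', '0', '0', '0', '0', '0', '0', '0', '0', '0', '0', '0', '0', '0', '0', '0', '0', '0']
0.02 [335. 211.] [304. 211.] ['1', '1', '1', '1', '1', '1', '1', '1', '1', '1', '1', '1', '1', '1', '1', '1', '1', '1', '1', '1', '1', '1', '0', '0', '0', '0', '0', '0', '0', '0', '0', '0', '0', '0', '0', '0', '0', '0', '0', '0', '0']
0.04 [337. 193.] [303. 193.] ['1', '1', '1', '1', '1', '1', '1', '1', '1', '1', '1', '1', '1', '1', '1', '1', '1', '1', '1', '0', '0', '0', '0', '0', '0', '0', '0', '0', '0', '0', '0', '0', '0', '0', '0', '0', '0', '0', '0', '0', '0']
0.06 [339. 171.] [302. 171.] ['1', '1', '1', '1', '1', '1', '1', '1', '1', '1', '1', '1', '1', '1', '0', '0', '0', '0', '0', '0', '0', '0', '0', '0', '0', '0', '0', '0', '0', '0', '0', '0', '0', '0', '0', '0', '0', '0', '0', '0', '0']
```

>>> play_rows --plan '[{"slide":[-0.05,0.15,-2],"twist":0,"grip":60},{"slide":[0,0,-2],"twist":0,"grip":60},{"slide":[0,0,-1.7],"twist":0,"grip":60},{"slide":[0,0,-1.3],"twist":0,"grip":60},{"slide":[0,0,0],"twist":0,"grip":60}]'

```text
clock: 19.85
tool_pos: [0.5756, 0.0361, 0.0615]
eef_rot: [[0.943, 0.331, 0.013], [0.331, -0.943, 0.002], [0.013, 0.002, -1.0]]
contact_force: [0.1, -0.1, -0.9]
gripper_width: 0.602
grip_force: 0.0
```

>>> play_rows --plan '[{"slide":[0,0,0],"twist":0,"grip":40},{"slide":[0,0,0],"twist":0,"grip":30},{"slide":[0,0,0],"twist":0,"grip":20},{"slide":[0,0,0],"twist":0,"grip":10},{"slide":[0,0,0],"twist":0,"grip":0},{"slide":[0,0,0],"twist":0,"grip":0},{"slide":[0,0,0],"twist":0,"grip":0}]'

```text
clock: 20.43
tool_pos: [0.5762, 0.0362, 0.064]
eef_rot: [[0.943, 0.332, 0.016], [0.332, -0.943, 0.001], [0.016, 0.004, -1.0]]
contact_force: [-3.8, -0.9, 9.6]
gripper_width: 0.13
grip_force: 55.3
```

>>> play_rows --plan '[{"slide":[0,0,0.5],"twist":0,"grip":0},{"slide":[0,0,1],"twist":0,"grip":0},{"slide":[0,0,1.5],"twist":0,"grip":0},{"slide":[-0.5,-0.2,2],"twist":0,"grip":0},{"slide":[-0.5,-0.2,2],"twist":0,"grip":0},{"slide":[-0.5,-0.2,2],"twist":0,"grip":0},{"slide":[-0.5,-0.2,2],"twist":0,"grip":0},{"slide":[0,0,0],"twist":0,"grip":0},{"slide":[0,0,0],"twist":0,"grip":0}]'

```text
clock: 21.18
tool_pos: [0.5566, 0.0286, 0.1733]
eef_rot: [[0.943, 0.332, 0.018], [0.332, -0.943, 0.002], [0.017, 0.004, -1.0]]
contact_force: [1.4, -0.5, -1.8]
gripper_width: 0.109
grip_force: 57.7
```

```bash
cat > gf.py <<'E'
import g; from g import *
def mk(img,col):
    m=cv2.inRange(cv2.cvtColor(img,cv2.COLOR_RGB2HSV),(45,60,15),(85,255,255)); k,l,st,_=cv2.connectedComponentsWithStats(m); i=1+np.argmax(st[1:,4]); return (l==i).astype(np.uint8)*255,None
def gripfit(c,s,rows,pitch,roll,gx=0,dz=.0156):
    import fit
    m,_=mk(c["image"],0); m[rows:]=0
    Rt=s["eef_rot"]; th=np.degrees(np.arctan2(Rt[1,1],Rt[0,1]))+90; best=None
    def f(p):
        R=Ro.from_euler("ZYX",[th+p[2],p[1],p[0]],degrees=True); G=np.zeros_like(m)
        for P in SL: cv2.fillPoly(G,[np.round(proj(c,R.apply(P-[p[3]/1000,.0445,.042])+s["tool_pos"]+[0,0,dz])*16).astype(np.int32)],255,shift=4)
        G[rows:]=0; return np.sum(G!=m)/np.sum(m>0)
    for p0 in pitch:
        x=np.array([roll,p0,0,gx],float)
        for k in range(3):
            o=minimize(f,x,method="Nelder-Mead",options=dict(initial_simplex=x+np.vstack([np.zeros(4),np.diag([6,8,4,5])/(k+1)]))); x=o.x
        if best is None or o.fun<best.fun: best=o
    return "roll pitch yaw gx",best.x.round(1),round(best.fun,4),"theta",th
E
python3 - <<'E'
from gf import *
s=telemetry.state(); print(s["tool_pos"],s["eef_rot"])
a=get("wrist"); pickle.dump((a,s),open("w8.pkl","wb")); print(gripfit(a,s,215,(-40,-25,-10),10))
E
```

```text
[0.55655671 0.02855655 0.17327243] [[ 0.94314053  0.33192005  0.01774898]
 [ 0.33193544 -0.94329964  0.00215788]
 [ 0.01745885  0.00385633 -0.99984015]]
('roll pitch yaw gx', array([ 15.6, -32.5, -10.8,  -2.8]), np.float64(0.0441), 'theta', np.float64(19.385506037005783))
```

Green is held, still pitched. I carry it to the free area where orange stood and press it flat there, then regrasp.

>>> play_rows --plan '[{"slide":[-0.2,1.5,0],"twist":0,"grip":0},{"slide":[-0.4,3,0],"twist":0,"grip":0},{"slide":[-0.5,3.5,0],"twist":0,"grip":0},{"slide":[-0.5,3.5,0],"twist":0,"grip":0},{"slide":[-0.5,3.5,0],"twist":0,"grip":0},{"slide":[-0.5,3.5,0],"twist":0,"grip":0},{"slide":[-0.5,3.5,-0.5],"twist":0,"grip":0},{"slide":[-0.5,3.5,-1.5],"twist":0,"grip":0},{"slide":[-0.4,2,-2],"twist":0,"grip":0},{"slide":[0,0.5,-2],"twist":0,"grip":0}]'

```text
clock: 22.07
tool_pos: [0.5141, 0.3126, 0.1098]
eef_rot: [[0.942, 0.336, 0.013], [0.336, -0.942, 0.004], [0.014, 0.001, -1.0]]
contact_force: [0.4, -0.5, -1.9]
gripper_width: 0.108
grip_force: 57.7
```

>>> play_rows --plan '[{"slide":[0,0,-1.5],"twist":0,"grip":0},{"slide":[0,0,-0.8],"twist":0,"grip":0},{"slide":[0,0,-0.8],"twist":0,"grip":0},{"slide":[0,0,-0.5],"twist":0,"grip":0},{"slide":[0,0,0],"twist":0,"grip":0}]'

```text
clock: 22.48
tool_pos: [0.5153, 0.3079, 0.0745]
eef_rot: [[0.943, 0.331, 0.012], [0.331, -0.944, 0.002], [0.012, 0.002, -1.0]]
contact_force: [-0.4, 0.1, -1.7]
gripper_width: 0.108
grip_force: 57.6
```

>>> play_rows --plan '[{"slide":[0,0,-0.5],"twist":0,"grip":0},{"slide":[0,0,-0.5],"twist":0,"grip":0},{"slide":[0,0,0],"twist":0,"grip":0}]'

```text
clock: 22.73
tool_pos: [0.5196, 0.3105, 0.069]
eef_rot: [[0.943, 0.331, 0.023], [0.331, -0.944, 0.007], [0.024, 0.001, -1.0]]
contact_force: [-0.1, 4.0, 12.4]
gripper_width: 0.106
grip_force: 63.3
```

>>> play_rows --plan '[{"slide":[0,0,-0.4],"twist":0,"grip":0},{"slide":[0,0,-0.4],"twist":0,"grip":0},{"slide":[0,0,0],"twist":0,"grip":0}]'

```text
clock: 22.98
tool_pos: [0.5244, 0.3133, 0.0645]
eef_rot: [[0.943, 0.331, 0.035], [0.331, -0.944, 0.013], [0.037, -0.0, -0.999]]
contact_force: [1.5, 7.4, 21.2]
gripper_width: 0.108
grip_force: 69.0
```

>>> play_rows --plan '[{"slide":[0,0,-0.4],"twist":0,"grip":0},{"slide":[0,0,-0.4],"twist":0,"grip":0},{"slide":[0,0,0],"twist":0,"grip":0}]'

```text
clock: 23.23
tool_pos: [0.5288, 0.3156, 0.0589]
eef_rot: [[0.942, 0.331, 0.045], [0.331, -0.944, 0.017], [0.048, -0.001, -0.999]]
contact_force: [4.6, 12.0, 27.1]
gripper_width: 0.113
grip_force: 75.4
```

Run:
```python
from gf import *
s=telemetry.state(); print(s["tool_pos"])
a=get("wrist"); pickle.dump((a,s),open("w9.pkl","wb")); print(gripfit(a,s,215,(-40,-25,-10),10))
x,e=fit6([a],"green",[540,265,40,19,-25,5],wt=.01); print(x.round(1),e)
```

```text
[0.52880062 0.31560373 0.0588661 ]
('roll pitch yaw gx', array([  7.8, -23. ,  -2.8,  -5.1]), np.float64(0.0198), 'theta', np.float64(19.35091022211556))
[564.  284.2  30.9  18.1 -24.3   7. ] 0.22087428839830203
```

Pitch has come down to −23°, so the pressing works and I continue.

>>> play_rows --plan '[{"slide":[0.3,0.2,-0.4],"twist":0,"grip":0},{"slide":[0.3,0.2,-0.4],"twist":0,"grip":0},{"slide":[0,0,0],"twist":0,"grip":0}]'

```text
clock: 23.53
tool_pos: [0.5362, 0.319, 0.0509]
eef_rot: [[0.942, 0.333, 0.047], [0.333, -0.943, 0.016], [0.05, 0.001, -0.999]]
contact_force: [7.8, 9.9, 24.2]
gripper_width: 0.107
grip_force: 82.2
```

>>> play_rows --plan '[{"slide":[0.3,0.2,-0.4],"twist":0,"grip":0},{"slide":[0.3,0.2,-0.4],"twist":0,"grip":0},{"slide":[0,0,0],"twist":0,"grip":0}]'

```text
clock: 23.78
tool_pos: [0.5398, 0.3214, 0.0408]
eef_rot: [[0.942, 0.334, 0.041], [0.334, -0.943, 0.013], [0.043, 0.002, -0.999]]
contact_force: [7.7, 7.9, 17.1]
gripper_width: 0.106
grip_force: 80.8
```

>>> play_rows --plan '[{"slide":[0.2,0.1,-0.4],"twist":0,"grip":0},{"slide":[0.2,0.1,-0.3],"twist":0,"grip":0},{"slide":[0,0,0],"twist":0,"grip":0}]'

```text
clock: 24.03
tool_pos: [0.5417, 0.323, 0.0331]
eef_rot: [[0.942, 0.333, 0.036], [0.332, -0.943, 0.012], [0.038, 0.001, -0.999]]
contact_force: [5.0, 7.9, 15.4]
gripper_width: 0.103
grip_force: 88.1
```

>>> play_rows --plan '[{"slide":[0.1,0,-0.3],"twist":0,"grip":0},{"slide":[0,0,-0.2],"twist":0,"grip":0},{"slide":[0,0,0],"twist":0,"grip":0},{"slide":[0,0,0],"twist":0,"grip":6},{"slide":[0,0,0.1],"twist":0,"grip":10},{"slide":[0,0,0.1],"twist":0,"grip":13},{"slide":[0,0,0],"twist":0,"grip":18},{"slide":[0,0,0],"twist":0,"grip":30},{"slide":[0,0,0],"twist":0,"grip":45},{"slide":[0,0,0],"twist":0,"grip":50}]'

```text
clock: 24.87
tool_pos: [0.5319, 0.318, 0.0233]
eef_rot: [[0.943, 0.332, 0.012], [0.332, -0.943, 0.002], [0.012, 0.002, -1.0]]
contact_force: [-0.3, 0.6, -1.1]
gripper_width: 0.5
grip_force: 0.0
```

>>> play_rows --plan '[{"slide":[0,0,1],"twist":0,"grip":50},{"slide":[0,0,2],"twist":0,"grip":50},{"slide":[0,0,3],"twist":0,"grip":60},{"slide":[0,0,4],"twist":0,"grip":70},{"slide":[0,0,4],"twist":0,"grip":70},{"slide":[0.5,-1.5,4],"twist":0,"grip":70},{"slide":[0.5,-1.5,2],"twist":0,"grip":70},{"slide":[0,0,0],"twist":0,"grip":70},{"slide":[0,0,0],"twist":0,"grip":70}]'

```text
clock: 25.62
tool_pos: [0.5431, 0.2886, 0.2242]
eef_rot: [[0.944, 0.33, 0.016], [0.33, -0.944, 0.004], [0.017, 0.002, -1.0]]
contact_force: [-0.1, 1.0, -0.6]
gripper_width: 0.698
grip_force: 0.0
```

Run:
```python
import h; from gf import *
s=telemetry.state(); print(s["tool_pos"],s["eef_rot"],s["qpos"])
a=get("wrist"); pickle.dump((a,s),open("w10.pkl","wb"))
import h
h.mask.__defaults__
_o=h.mask
def mm(img,col):
    m,_=mk(img,col); c,_=cv2.findContours(m,cv2.RETR_EXTERNAL,cv2.CHAIN_APPROX_NONE); c=max(c,key=len); m[:]=0; cv2.drawContours(m,[c],-1,255,-1); return m,c
h.mask=mm
r,o,P=h.pose(a,.042,.555,.275,"green",mm=.5); print(r)
g.mask=lambda i,c: mm(i,c)
print(fit6([a],"green",[555,275,0,19,0,0],(5,5,3,5,3,3)))
```

```text
[0.54307984 0.28855517 0.22417162] [[ 0.94368333  0.33044354  0.01639634]
 [ 0.33043034 -0.94382357  0.00358638]
 [ 0.01666035  0.00203344 -0.99985914]] [ 0.30766763  0.51537368  1.47893385 -0.00171052  1.13057239  1.54238881]
{'c': array([0.5567, 0.2815]), 'size': array([0.0997, 0.1815]), 'ang': np.float32(-157.8), 'cen': array([0.5569, 0.2811])}
(array([ 5.57224329e+02,  2.80711593e+02,  3.69235895e-01,  2.22391649e+01,
       -4.02136847e-01, -1.81165371e+00]), np.float64(0.007098886073406565))
```

Green stands flat at (0.557, 0.281), angle 22.2°. I regrasp it at (0.540, 0.322).

>>> play_rows --plan '[{"slide":[-0.1,1,-2],"twist":2.9,"grip":60},{"slide":[-0.1,1.2,-3.5],"twist":0,"grip":60},{"slide":[-0.1,1.15,-3.5],"twist":0,"grip":60},{"slide":[0,0,-3.5],"twist":0,"grip":60},{"slide":[0,0,-2.5],"twist":0,"grip":60},{"slide":[0,0,-2],"twist":0,"grip":60},{"slide":[0,0,-1.7],"twist":0,"grip":60},{"slide":[0,0,-1.2],"twist":0,"grip":60},{"slide":[0,0,0],"twist":0,"grip":60},{"slide":[0,0,0],"twist":0,"grip":60}]'

```text
clock: 26.5
tool_pos: [0.538, 0.3224, 0.0218]
eef_rot: [[0.925, 0.38, 0.01], [0.38, -0.925, 0.002], [0.01, 0.002, -1.0]]
contact_force: [-0.3, 0.3, -0.2]
gripper_width: 0.599
grip_force: 0.0
```

>>> play_rows --plan '[{"slide":[0,0,0],"twist":0,"grip":40},{"slide":[0,0,0],"twist":0,"grip":25},{"slide":[0,0,0],"twist":0,"grip":15},{"slide":[0,0,0],"twist":0,"grip":8},{"slide":[0,0,0],"twist":0,"grip":0},{"slide":[0,0,0],"twist":0,"grip":0},{"slide":[0,0,0],"twist":0,"grip":0}]'

```text
clock: 27.08
tool_pos: [0.5403, 0.3229, 0.0258]
eef_rot: [[0.925, 0.38, 0.016], [0.38, -0.925, 0.004], [0.016, 0.003, -1.0]]
contact_force: [-2.4, -0.2, 6.5]
gripper_width: 0.131
grip_force: 56.8
```

>>> play_rows --plan '[{"slide":[0,0,0.5],"twist":0,"grip":0},{"slide":[0,0,1],"twist":0,"grip":0},{"slide":[0,0,1.5],"twist":0,"grip":0},{"slide":[0,0,2.5],"twist":0,"grip":0},{"slide":[0,0,3],"twist":0,"grip":0},{"slide":[0,0,3],"twist":0,"grip":0},{"slide":[0,0,3],"twist":0,"grip":0},{"slide":[0,0,3],"twist":0,"grip":0},{"slide":[0,0,3],"twist":0,"grip":0},{"slide":[0,0,0],"twist":0,"grip":0}]'

```text
clock: 27.92
tool_pos: [0.5428, 0.3243, 0.2362]
eef_rot: [[0.925, 0.379, 0.026], [0.379, -0.925, 0.009], [0.028, 0.002, -1.0]]
contact_force: [1.2, 0.1, 0.1]
gripper_width: 0.101
grip_force: 58.2
```

>>> play_rows --plan '[{"slide":[-0.15,-1.0,0],"twist":0.6,"grip":0},{"slide":[-0.25,-2,0],"twist":1.2,"grip":0},{"slide":[-0.35,-2.7,0],"twist":1.5,"grip":0},{"slide":[-0.35,-2.7,0],"twist":1.5,"grip":0},{"slide":[-0.35,-2.7,0],"twist":1.5,"grip":0},{"slide":[-0.35,-2.7,0],"twist":1.5,"grip":0},{"slide":[-0.35,-2.7,0],"twist":1.5,"grip":0},{"slide":[-0.35,-2.7,0],"twist":1.5,"grip":0},{"slide":[-0.35,-2.7,0],"twist":1.5,"grip":0},{"slide":[-0.35,-2.7,0],"twist":1.5,"grip":0}]'

```text
clock: 28.75
tool_pos: [0.5063, 0.0756, 0.2283]
eef_rot: [[0.807, 0.59, 0.011], [0.59, -0.807, 0.007], [0.013, 0.001, -1.0]]
contact_force: [-0.1, -0.2, -0.8]
gripper_width: 0.105
grip_force: 58.1
```

>>> play_rows --plan '[{"slide":[-0.35,-2.7,0],"twist":1.5,"grip":0},{"slide":[-0.35,-2.7,0],"twist":1.5,"grip":0},{"slide":[-0.35,-2.7,0],"twist":1.5,"grip":0},{"slide":[-0.35,-2.7,0],"twist":1.5,"grip":0},{"slide":[-0.35,-2.7,0],"twist":1.5,"grip":0},{"slide":[-0.35,-2.7,0],"twist":1.5,"grip":0},{"slide":[-0.35,-2.7,0],"twist":1.5,"grip":0},{"slide":[-0.35,-2.7,0],"twist":1.5,"grip":0},{"slide":[-0.35,-2.7,0],"twist":1.5,"grip":0},{"slide":[-0.35,-2.7,0],"twist":1.5,"grip":0}]'

```text
clock: 29.58
tool_pos: [0.4715, -0.1941, 0.2283]
eef_rot: [[0.627, 0.779, 0.01], [0.779, -0.628, 0.011], [0.014, 0.001, -1.0]]
contact_force: [-1.1, 0.4, -1.1]
gripper_width: 0.107
grip_force: 58.1
```

>>> play_rows --plan '[{"slide":[-0.35,-2.7,-1],"twist":1.5,"grip":0},{"slide":[-0.35,-2.7,-1.5],"twist":1.5,"grip":0},{"slide":[-0.3,-2.4,-1.5],"twist":1.5,"grip":0},{"slide":[-0.2,-1.7,-1.5],"twist":0.5,"grip":0},{"slide":[0,0,0],"twist":0,"grip":0},{"slide":[0,0,0],"twist":0,"grip":0},{"slide":[0,0,0],"twist":0,"grip":0}]'

```text
clock: 30.17
tool_pos: [0.4602, -0.2875, 0.1735]
eef_rot: [[0.558, 0.83, 0.009], [0.83, -0.558, 0.012], [0.015, 0.001, -1.0]]
contact_force: [0.5, -0.0, -1.2]
gripper_width: 0.108
grip_force: 58.1
```

Run:
```python
from gf import *
from scipy.spatial import cKDTree
from scipy.optimize import least_squares
a5,_=pickle.load(open("w5.pkl","rb")); _,_,B=pose(a5,.060,.498,-.312,"orange",mm=.5); k=cKDTree(B)
T=lambda p:D@np.array([[np.cos(p[2]),np.sin(p[2])],[-np.sin(p[2]),np.cos(p[2])]])+p[:2]
r=least_squares(lambda p:k.query(T(p))[0]*1000,[.4965,-.3123,np.radians(56)],x_scale=[.01,.01,.1],loss="soft_l1"); print("orange",r.x[:2].round(4),np.degrees(r.x[2]),k.query(T(r.x))[0].mean()*1000)
c=r.x[:2]; th=r.x[2]; print("final TCP",c+.0445*np.array([-np.sin(th),np.cos(th)]))
s=telemetry.state(); print(s["tool_pos"],s["eef_rot"],s["clock"])
a=get("wrist"); pickle.dump((a,s),open("w11.pkl","wb")); print(gripfit(a,s,215,(-5,0,5),10))
m,_=mk(a["image"],0); print(m[:215].any(1).argmax())
```

```text
orange [ 0.4964 -0.3122] 56.039560956617656 0.30608116806039387
final TCP [ 0.45951282 -0.28737977]
[ 0.46016476 -0.28746937  0.17353325] [[ 5.58168782e-01  8.29678926e-01  8.97165303e-03]
 [ 8.29598327e-01 -5.58240045e-01  1.16046203e-02]
 [ 1.46364449e-02  9.65531555e-04 -9.99892415e-01]] 30.1667
('roll pitch yaw gx', array([12.4, -1.1, -1.6, -0.1]), np.float64(0.0157), 'theta', np.float64(56.06580973113873))
66
```

>>> play_rows --plan '[{"slide":[0.15,-0.1,-1.5],"twist":1,"grip":0},{"slide":[0.1,-0.1,-2],"twist":0,"grip":0},{"slide":[0.1,-0.07,-2],"twist":0,"grip":0},{"slide":[0,0,-1.5],"twist":0,"grip":0},{"slide":[0,0,-1],"twist":0,"grip":0},{"slide":[0,0,-0.6],"twist":0,"grip":0},{"slide":[0,0,-0.4],"twist":0,"grip":0},{"slide":[0,0,-0.3],"twist":0,"grip":0},{"slide":[0,0,0],"twist":0,"grip":0}]'

```text
clock: 30.97
tool_pos: [0.4642, -0.2911, 0.0807]
eef_rot: [[0.543, 0.84, 0.01], [0.84, -0.543, 0.01], [0.014, 0.003, -1.0]]
contact_force: [0.2, -0.4, -1.4]
gripper_width: 0.104
grip_force: 58.2
```

>>> play_rows --plan '[{"slide":[0,0,-0.2],"twist":0,"grip":0},{"slide":[0,0,-0.2],"twist":0,"grip":0},{"slide":[0,0,-0.2],"twist":0,"grip":0},{"slide":[0,0,0],"twist":0,"grip":0}]'

```text
clock: 31.3
tool_pos: [0.464, -0.2914, 0.0746]
eef_rot: [[0.543, 0.839, 0.01], [0.839, -0.543, 0.01], [0.014, 0.003, -1.0]]
contact_force: [-1.2, 0.2, 0.8]
gripper_width: 0.104
grip_force: 59.7
```

>>> play_rows --plan '[{"slide":[-0.04,0.03,-0.2],"twist":0,"grip":0},{"slide":[-0.04,0.03,-0.2],"twist":0,"grip":0},{"slide":[0,0,0],"twist":0,"grip":0}]'

```text
clock: 31.55
tool_pos: [0.4634, -0.2909, 0.0714]
eef_rot: [[0.543, 0.839, 0.011], [0.839, -0.544, 0.009], [0.013, 0.004, -1.0]]
contact_force: [-3.0, 1.1, 9.0]
gripper_width: 0.109
grip_force: 68.1
```

>>> play_rows --plan '[{"slide":[-0.06,0.04,-0.2],"twist":0,"grip":0},{"slide":[-0.06,0.04,-0.1],"twist":0,"grip":0},{"slide":[0,0,0],"twist":0,"grip":0}]'

```text
clock: 31.8
tool_pos: [0.4626, -0.2904, 0.0694]
eef_rot: [[0.544, 0.839, 0.012], [0.839, -0.544, 0.008], [0.013, 0.005, -1.0]]
contact_force: [-3.1, 2.4, 15.0]
gripper_width: 0.102
grip_force: 75.2
```

Run:
```python
from gf import *
s=telemetry.state(); a=get("wrist"); pickle.dump((a,s),open("w12.pkl","wb")); print(gripfit(a,s,215,(-5,0,5),7))
```

```text
('roll pitch yaw gx', array([ 6.7,  0. , -0.8, -0.1]), np.float64(0.0083), 'theta', np.float64(57.064108913642634))
```

Same state as orange just before its release: roll 6.7°, and aligned in yaw and pitch. I ease the grip open.

>>> play_rows --plan '[{"slide":[-0.08,0.06,-0.1],"twist":0,"grip":5},{"slide":[-0.08,0.06,-0.1],"twist":0,"grip":9},{"slide":[0,0,-0.1],"twist":0,"grip":11},{"slide":[0,0,0],"twist":0,"grip":13},{"slide":[0,0,0],"twist":0,"grip":16},{"slide":[0,0,0],"twist":0,"grip":22},{"slide":[0,0,0],"twist":0,"grip":30},{"slide":[0,0,0],"twist":0,"grip":40},{"slide":[0,0,0],"twist":0,"grip":45}]'

```text
clock: 32.6
tool_pos: [0.4604, -0.2886, 0.0641]
eef_rot: [[0.543, 0.84, 0.009], [0.839, -0.543, 0.011], [0.014, 0.002, -1.0]]
contact_force: [-0.0, -0.0, 0.5]
gripper_width: 0.451
grip_force: 0.0
```

>>> play_rows --plan '[{"slide":[0,0,1],"twist":0,"grip":45},{"slide":[0,0,2],"twist":0,"grip":45},{"slide":[0,0,3],"twist":0,"grip":45},{"slide":[0,0,3],"twist":0,"grip":50},{"slide":[0,0,3],"twist":0,"grip":60},{"slide":[0,0,3],"twist":0,"grip":70},{"slide":[1.5,-1,3],"twist":0,"grip":70},{"slide":[1.5,-1,2],"twist":0,"grip":70},{"slide":[0,0,0],"twist":0,"grip":70},{"slide":[0,0,0],"twist":0,"grip":70}]'

```text
clock: 33.43
tool_pos: [0.491, -0.3091, 0.2659]
eef_rot: [[0.543, 0.84, 0.012], [0.84, -0.543, 0.008], [0.013, 0.005, -1.0]]
contact_force: [-0.7, 0.3, -0.3]
gripper_width: 0.7
grip_force: 0.0
```

Run:
```python
import h; from gf import *
s=telemetry.state(); print(s["tool_pos"],s["clock"],s["contact_force"])
def mm(img,col):
    m,_=mk(img,col); c,_=cv2.findContours(m,cv2.RETR_EXTERNAL,cv2.CHAIN_APPROX_NONE); c=max(c,key=len); m[:]=0; cv2.drawContours(m,[c],-1,255,-1); return m,c
h.mask=mm; g.mask=mm
a=get("wrist"); b=get("scene"); pickle.dump((a,b),open("w13.pkl","wb"))
r,o,P=h.pose(a,.078,.497,-.312,"green",mm=.5); print(r)
print(fit6([a],"green",[496,-312,36,56,0,0],(4,4,4,4,3,3),0))
cv2.imwrite("pics/w13.png",np.hstack([o[60:540,60:540],cv2.resize(b["image"][210:310,140:246],(318,480),interpolation=cv2.INTER_CUBIC)])[:,:,::-1])
```

```text
[ 0.49097411 -0.30909845  0.26593771] 33.4333 [-0.66697282  0.25797219 -0.29182028]
{'c': array([ 0.4949, -0.3118]), 'size': array([0.0999, 0.1815]), 'ang': np.float32(-123.6), 'cen': array([ 0.4954, -0.3121])}
(array([ 4.94789949e+02, -3.11871046e+02,  3.56724146e+01,  5.67100195e+01,
        5.25513050e-01, -1.23706578e-01]), np.float64(0.008101512933138115))
```

View pics/w13.png

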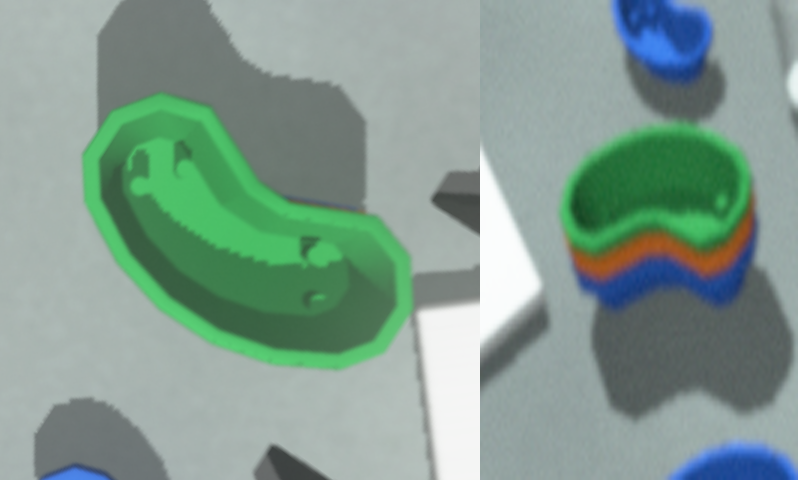

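Picture shows green, orange and blue evenly stacked. The fit gives green at z=35.7 mm (36 nominal), level, and within 2 mm of orange. I hand it in.

```bash
python3 -c "
from plant import bot; print(bot.sign_off())"
```

```text
the job is handed in; nothing more can be done
None
```

The orange tray, then the green one, are nested in the blue tray, let go and level; the job was handed in at about 33 s, and no verdict came back.

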